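# Fit a U-bolt over a tube and press it home in its saddle plate

### The arm

A 6-joint arm with a two-finger parallel gripper is mounted at the origin on the work surface. World frame = base frame: x ahead of the robot, y to its left, z up, the work surface at z = 0. Lengths are in mm, angles in rad, forces in N, time in s.
With the tool pointing down it reaches from about 350 to 775 mm from the base axis. Payload 7.3 kg.
Tool frame: the origin (TCP) lies between the finger pads; the fingertips stand tcp_to_tips ahead of it and the grasp point (between the pads) lies 5 mm behind it (tcp_to_tips is the distance from the TCP to the fingertips, in mm); z points along the fingers, x is the direction in which the jaws open and shut, and the axes are right-handed (so a half turn about z gives the same grasp; the last joint's range is limited). The gripper opens to 92 mm and grips with 3 to 60 N. Pads are 19 mm wide; open, the fingers measure 130 mm over their backs; the gripper's body (75 mm by 190 mm) begins 47 mm behind the grasp point.
Start: joints at [-1.341, 0.342, 1.524, -0, 1.275, -0.146], TCP at [192.707, -488.372, 240.741] pointing down, gripper open.
Joint ranges: [-2.53, 2.53], [-0.77, 2.02], [0.04, 2.7], [-1, 4.14], [0.28, 2.66], [-3.11, 3.11]. Speed limits (rad/s): [2.57, 2.57, 3.14, 3.14, 3.14, 3.14].

### API

Orientations are given as [roll, pitch, yaw] about the fixed x, y, z axes, in that order (R = Rz(yaw) Ry(pitch) Rx(roll)).
In Python, from plant import * gives the robot as it stands.
- The arm moves only by the tool drive_tool, never from a script. Its argument "deltas" is a list of rows, each an object of numbers: "hand": the gripper's target within -1 to 1 (shut at 1, half-way at 0, fully open at -1); "tx", "ty", "tz": the shift along the tool's x, y, z each as a share of 4 cm, from -1 to 1; "wx", "wy", "wz": the turn, a rotation vector about the tool's x, y, z each as a share of 5 degrees, from -1 to 1. In form: [{"hand": .., "tx": .., "ty": .., "tz": .., "wx": .., "wy": .., "wz": ..}, ...]. A call has 1 to 20 rows; each row shifts and turns the commanded pose from where the row before left it, along the tool's axes as they then stand; what a row does not reach is not made up. A row lasts 1/12 s, in which the tool goes at most 41.7 mm and 7.16 degrees, less where a joint would pass 70% of its speed; a pose out of reach is approached as far as the arm can. A call with a number of a shift or a turn outside -1 to 1 is refused whole. A call with a gripper value outside its range is refused whole. The fingers move at their own pace and stop on an object; the grip force is fixed at half the most. Time passes only in rows, so rows that do not move let the fingers close. It gives the time, the measured TCP pose, the force and the opening at its end, in the units of the state.
- get_obs(): the state, without advancing time (a new reading comes with each control period).
- capture(name): name is "scene" or "top"; returns the picture (480x640x3 uint8, red, green, blue); there is no depth.
- camera_model(name): a dict with "fx", "fy", "cx", "cy" (pixels), "D" ([k1, k2, p1, p2, k3] as OpenCV has them; the pictures are not rectified), "rvec" (rotation vector, rad) and "tvec" (3), from world to camera coordinates, as OpenCV has them. Camera axes: x right, y down, z forward; pixel columns grow to the right and rows downward; lengths in mm; the calibration is good to about 2 mm. A picture is of the moment at which its call begins. camera_model takes no time and is no camera call.
- close_job(): hands the job in, once; it reports no verdict.
The state is a dict: "time": time; "joint_positions": joint angles; "dq": joint speeds; "tau": joint torques, N m; "tool_pos": TCP position; "tcp_rot": TCP orientation; "contact_force": force on the tool from outside, world axes, zero at the start; "moment": the same for the moment, N m; "grip_width": finger opening in mm.
Only numpy, scipy, OpenCV 4.12 (cv2) and the standard library are available. Lean on these libraries where they do the work, as an engineer would, in place of code of your own. Each camera call takes 0.05 s, during which the arm holds its last target.

### The job

Take the U-bolt out of the wooden block, pass it over the white tube with one leg down each side and get both legs into the two holes of the loose brass-coloured saddle plate, feeling gently for the holes. Then press it fully home until its bend rests on the tube, and leave it there standing square. The tube is thin and dents and the plate bends, so push with care and stop as soon as it is down; leave the other things on the bench alone.

Things in the scene. Friction and masses are not known exactly. Their poses are not given: they have to be found in the camera images.
- ubolt: Steel U-bolt, 10 mm round rod, 110 g: two parallel legs 48 mm apart between centres (38 mm clear), joined by a half-round bend on top; 79 mm tall, 58 wide. Origin: midway between the leg ends, at their very bottom; z up to the bend; legs at x = +24 and -24 mm, y square to the U. Leg ends chamfered (7.5 mm wide at the tip, 10 mm from 2 mm up).
- ubolt_crown (a point): Outside top of the bend, 79 mm above the U-bolt's origin. The rod here (10 mm thick) can be pinched from above, fingers closing along the U-bolt's y. While it stands in the wooden block its leg ends are 5 mm above the bench, it may lean or turn a little, and 29 mm are free under the bend.
- rack: Fixed wooden block 100 x 50 x 45 mm with two 14 mm holes, 40 mm deep, at x = +24 and -24 mm, in which the U-bolt stands at the start. Origin: centre of the underside, on the bench; z up.
- stand: Pipe stand fixed to the bench. Origin: on the bench under the tube's middle; z up; the tube runs along y. A 30 mm wide slot rail (top 40 mm above the bench) carries a white thin-walled tube 34 mm across, 280 long, axis 66 mm high, in two green clamp blocks (26 mm thick, at y = +108 and -108 mm, 99 mm high). Tube and plate dent or bend if pushed with more than about 40 N.
- stand_seat (a point): Top of the tube over the stand's origin, 83 mm above the bench; axes as the stand's. The U-bolt is fully home when the underside of its bend meets the top of the tube: leg ends then 14 mm and crown 93 mm above the bench.
- stand_plate (a point): A point of the fixed rail, 46 mm above the bench, at the middle of the saddle plate's travel; axes as the stand's. The brass-coloured plate under the tube is 76 (x) by 92 (y) by 6 mm, top face 46 mm above the bench. It is loose: its centre stands up to 18 mm either way along y from this point, its place is NOT reported, and a side push above 2.5 N shifts it.
- stand_retainers (a point): A point of the fixed rail 4 mm under the plate's underside, level with the spring retainers. The plate has two 12 mm through holes at x = +24 and -24 mm, halfway along its y length, seen from above beside the tube. A push-on spring retainer under each hole grips the leg from 9 mm below the plate's top face on: both together take some 6 to 12 N of steady push, then hold the U-bolt.
- screwdriver: Bystander: red-handled screwdriver 200 mm long lying on the bench; origin at its middle, on the bench.
- bottle: Bystander: clear plastic water bottle, 64 mm across, 190 mm tall, standing; origin at its underside.
- offcut: Bystander: pale blue foam offcut 70 x 130 x 30 mm lying on the bench; origin at its underside.
- wrench: Bystander: steel spanner 180 mm long lying flat; origin at its middle, on the bench.
Things that resemble listed ones, but are neither listed nor needed, are in the scene too. Several things have the shape of the ubolt; the one meant has the colours described above.

How it is judged:
By the outcome, as a careful person would: the job done as asked, in the order asked, and still so for the second after the job is handed in, with the robot touching nothing.
It also fails if it takes over 67 s, if anything falls off the work surface, if the arm or the gripper's body presses on something with over 40 N, if the wrist force passes 120 N, or if a joint passes its speed limit or range.

## Working session

There is one attempt and no reset: what is moved stays moved. The work goes in short steps, Python scripts to look and compute and a tool call to move; the robot and the scene stay as the last step left them, time stands still between calls to the robot, and variables do not carry over. Pictures are saved under pics/ and viewed, and the job is handed in when it is done.

Besides the shell and the picture viewer there is one more tool, called after "Call:" by a JSON object that holds its "name" and its "arguments", one argument or row to a line. drive_tool: Moves the arm, as the interface text tells. Its arguments: {"type":"object","properties":{"deltas":{"type":"array","items":{"type":"object","properties":{"hand":{"type":"number"},"tx":{"type":"number"},"ty":{"type":"number"},"tz":{"type":"number"},"wx":{"type":"number"},"wy":{"type":"number"},"wz":{"type":"number"}}}}},"required":["deltas"]}

```bash
ls; mkdir -p pics; python3 - <<'E'
from plant import *
import cv2
print(get_obs())
for n in("scene","top"):
    im=capture(n); cv2.imwrite(f"pics/{n}0.png",im[:,:,::-1]); print(n,camera_model(n))
E
```

```text
pics
{'time': 0.0, 'joint_positions': array([-1.34104144e+00,  3.42727770e-01,  1.52500233e+00, -1.72130883e-05,
        1.27539696e+00, -1.46007895e-01]), 'dq': array([ 2.15836850e-04, -1.69673455e-03,  2.94145766e-04,  4.99130695e-04,
        3.95031828e-05,  1.60352569e-03]), 'tau': array([-1.98570298e-03, -4.31247675e+01, -2.44218439e+01,  7.17400247e-02,
        5.59888990e-02, -8.35908418e-05]), 'tool_pos': array([ 192.59041375, -487.99127968,  240.04745421]), 'tcp_rot': array([-3.14138570e+00,  1.52047582e-03, -1.19502836e+00]), 'contact_force': array([-1.06526654,  1.11272556,  0.24072592]), 'moment': array([-0.0300655 ,  0.06207751,  0.02630251]), 'grip_width': 92.00011967642351}
scene {'fx': 570.0574128551788, 'fy': 570.0574128551788, 'cx': 331.547211011257, 'cy': 241.38594109061768, 'D': array([0.00232965, 0.        , 0.        , 0.        , 0.        ]), 'rvec': array([ 1.23912943,  2.14351915, -1.05974255]), 'tvec': array([ 348.38303186, -258.09392989, 1563.81428947])}
top {'fx': 583.760457478094, 'fy': 583.760457478094, 'cx': 312.7027508961663, 'cy': 245.82187282174917, 'D': array([-0.13604718,  0.        ,  0.        ,  0.        ,  0.        ]), 'rvec': array([ 2.12704903, -2.07354618,  0.22987547]), 'tvec': array([ -65.47744358,  658.84305941, 1102.97692013])}
```

View pics/scene0.png

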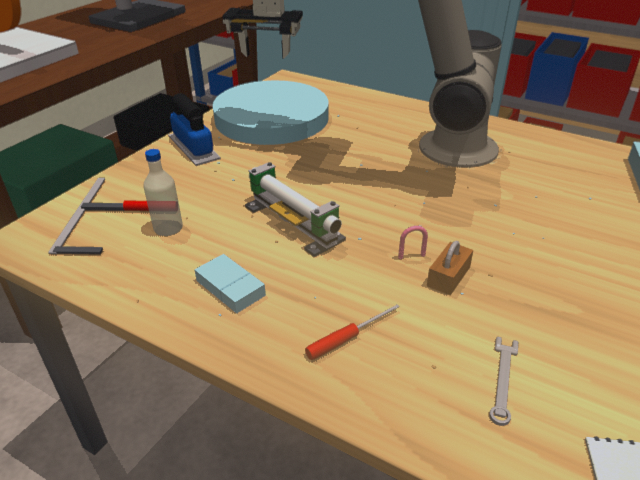

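View pics/top0.png

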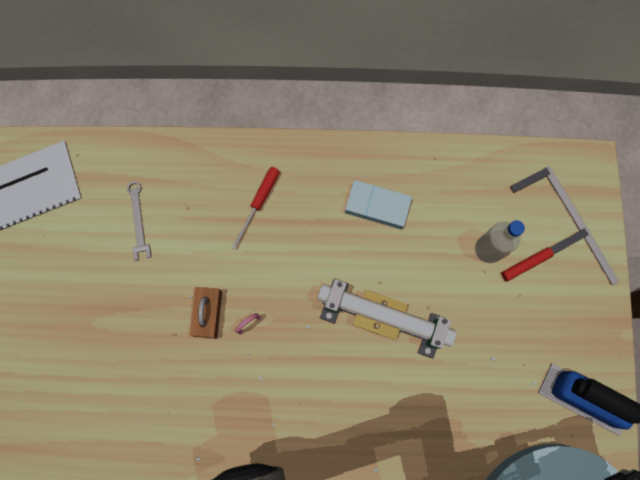

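The U-bolt is in the block near (205,312) in the top view. The stand runs from about (335,297) to (440,335), with the brass plate near (382,315). A pink lookalike stands at (247,323). Next I'll zoom in on these.

```bash
python3 - <<'E'
import cv2,numpy as np
t=cv2.imread("pics/top0.png")
a=cv2.resize(t[270:355,175:275],None,fx=6,fy=6,interpolation=cv2.INTER_CUBIC)
b=cv2.resize(t[270:365,310:465],None,fx=5,fy=5,interpolation=cv2.INTER_CUBIC)
s=cv2.imread("pics/scene0.png")
c=cv2.resize(s[155:260,235:355],None,fx=5,fy=5,interpolation=cv2.INTER_CUBIC)
d=cv2.resize(s[215:300,390:490],None,fx=6,fy=6,interpolation=cv2.INTER_CUBIC)
for n,i in zip("abcd",(a,b,c,d)): cv2.imwrite(f"pics/z{n}.png",i)
E
```

```text
(no output)
```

View pics/za.png

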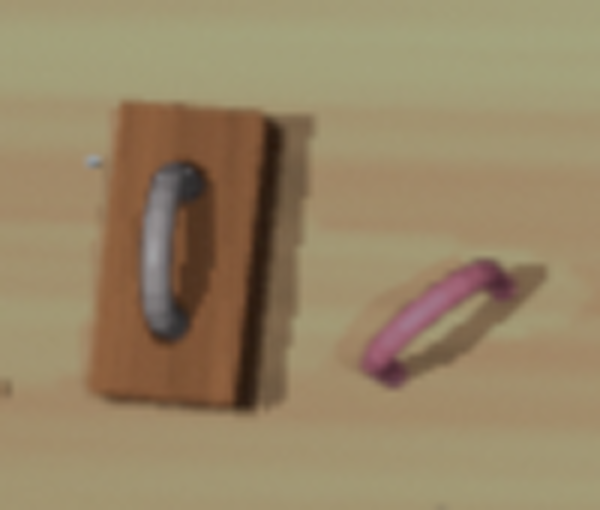

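View pics/zb.png

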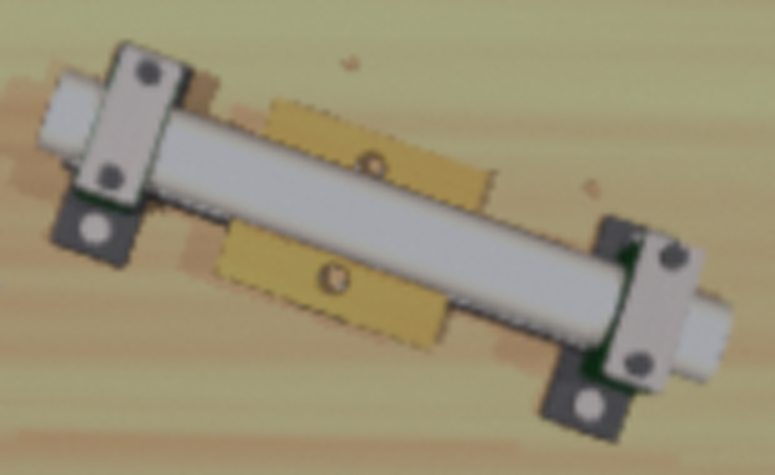

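View pics/zc.png

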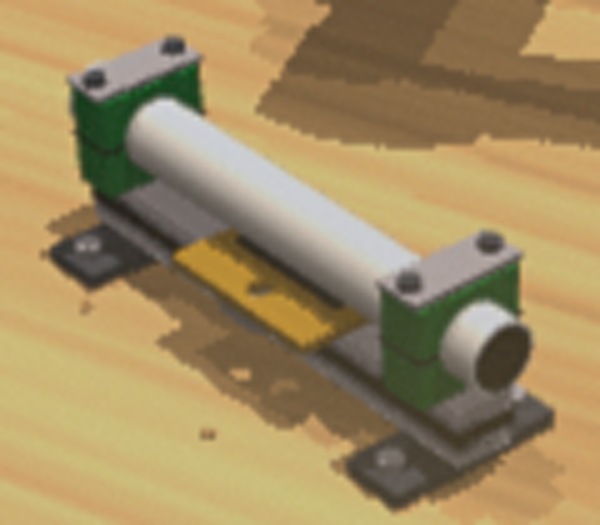

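View pics/zd.png

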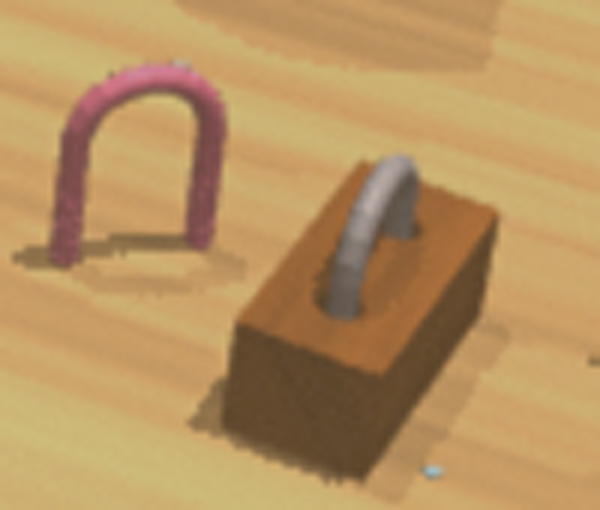

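```bash
cat > h.py <<'E'
import numpy as np,cv2
from scipy.optimize import least_squares
from scipy.spatial.transform import Rotation as R
from plant import camera_model
C={n:camera_model(n) for n in("scene","top")}
def K(c): return np.array([[c['fx'],0,c['cx']],[0,c['fy'],c['cy']],[0,0,1.]])
def proj(n,P):
    c=C[n]; return cv2.projectPoints(np.float64(P).reshape(-1,1,3),c['rvec'],c['tvec'],K(c),c['D'])[0][:,0]
def atz(n,uv,z):
    c=C[n]; u=cv2.undistortPoints(np.float64(uv).reshape(-1,1,2),K(c),c['D'])[:,0]
    M=cv2.Rodrigues(c['rvec'])[0]; o=-M.T@c['tvec']
    d=np.c_[u,np.ones(len(u))]@M
    return o+d*((z-o[2])/d[:,2])[:,None]
def unz(p,off,f): return (np.float64(p)+.5)/f-.5+np.float64(off)
E
python3 - <<'E'
from h import *
np.set_printoptions(suppress=True,precision=1)
ZA=lambda p:unz(p,(175,270),6); ZB=lambda p:unz(p,(310,270),5); ZC=lambda p:unz(p,(235,155),5); ZD=lambda p:unz(p,(390,215),6)
h=atz("top",ZB([(372,165),(335,280)]),46)
print("holes",h,h.mean(0),np.linalg.norm(h[0]-h[1]))
b=atz("top",ZB([(149,72),(111,178),(674,256),(640,363)]),101); print("bolts",b,b.mean(0)); 
d=b[2:].mean(0)-b[:2].mean(0);print("len",np.linalg.norm(d),np.degrees(np.arctan2(d[1],d[0])))
b2=atz("scene",ZC([(93,80),(173,47),(408,282),(489,243)]),101); print("bolts scene",b2,b2.mean(0));d=b2[2:].mean(0)-b2[:2].mean(0);print(np.linalg.norm(d),np.degrees(np.arctan2(d[1],d[0])))
pc=atz("top",ZB([(275,98),(495,172),(432,350),(216,274)]),46); print("plate",pc,pc.mean(0))
ps=atz("scene",ZC([(175,256),(305,348),(262,289)]),46); print("plate scene c,c,hole",ps)
r=atz("top",ZA([(120,102),(265,112),(235,408),(90,395)]),45); print("rack",r,r.mean(0))
r=atz("scene",ZD([(362,162),(497,212),(380,375),(237,322)]),45); print("rack s",r,r.mean(0))
print("legs45 top",atz("top",ZA([(188,185),(172,325)]),45),"scene",atz("scene",ZD([(345,307),(405,228)]),45))
print("crown",atz("top",ZA([(158,250)]),82),atz("scene",ZD([(398,160)]),82))
E
```

```text
holes [[ 552.3 -195.9   46. ]
 [ 505.4 -181.1   46. ]] [ 528.9 -188.5   46. ] 49.1669817507723
bolts [[ 579.5 -102.7  101. ]
 [ 537.8  -88.7  101. ]
 [ 512.3 -306.7  101. ]
 [ 470.9 -292.9  101. ]] [ 525.1 -197.7  101. ]
len 214.80308280021592 -108.17982124515602
bolts scene [[ 520.1 -303.2  101. ]
 [ 478.2 -289.4  101. ]
 [ 586.1 -100.2  101. ]
 [ 545.6  -86.1  101. ]] [ 532.5 -194.7  101. ]
213.81927397470656 71.81801429959945
plate [[ 578.9 -156.3   46. ]
 [ 550.6 -246.    46. ]
 [ 478.2 -220.3   46. ]
 [ 506.8 -133.2   46. ]] [ 528.6 -188.9   46. ]
plate scene c,c,hole [[ 551.4 -241.7   46. ]
 [ 581.2 -154.6   46. ]
 [ 553.7 -194.4   46. ]]
rack [[575.2 191.3  45. ]
 [573.2 141.2  45. ]
 [472.7 145.6  45. ]
 [475.4 195.   45. ]] [524.1 168.3  45. ]
rack s [[475.1 147.   45. ]
 [478.6 195.3  45. ]
 [575.9 190.7  45. ]
 [574.2 142.4  45. ]] [525.9 168.8  45. ]
legs45 top [[547.4 166.   45. ]
 [499.8 168.6  45. ]] scene [[550.  169.4  45. ]
 [501.9 171.9  45. ]]
crown [[521.  167.6  82. ]] [[516.7 169.7  82. ]]
```

```bash
python3 - <<'E'
import plant
print([n for n in dir(plant) if n[0]!='_'])
print(getattr(plant,'tcp_to_tips',None))
from h import *
np.set_printoptions(suppress=True,precision=1)
ZA=lambda p:unz(p,(175,270),6)
print("pink feet-ish",atz("top",ZA([(375,370),(495,268),(430,310)]),74))
for n in C: print(n,-cv2.Rodrigues(C[n]['rvec'])[0].T@C[n]['tvec'])
# overlay candidate ubolt
def ub(p,lean,yaw):
    t=np.linspace(0,np.pi,25)
    loc=np.r_[[[24,0,40]],np.c_[24*np.cos(t),0*t,50+24*np.sin(t)],[[-24,0,40]]]
    return R.from_euler('xyz',[lean[0],lean[1],yaw]).apply(loc)+p
P=ub([525,169,5],[0,0],np.radians(-3))
for n,off,f in(("top",(175,270),6),("scene",(390,215),6)):
    im=cv2.imread(f"pics/z{'a' if n=='top' else 'd'}.png")
    q=(proj(n,P)-off+.5)*f-.5
    cv2.polylines(im,[np.int32(q)],False,(0,255,0),1); cv2.imwrite(f"pics/ov_{n}.png",im)
a=cv2.imread("pics/ov_top.png");b=cv2.imread("pics/ov_scene.png");cv2.imwrite("pics/ov.png",cv2.resize(np.hstack([a[:,:350],b[:,200:]]),None,fx=1,fy=1))
E
```

```text
['Unreachable', 'camera_model', 'capture', 'close_job', 'get_obs', 'tcp_to_tips']
14.0
pink feet-ish [[484.7  95.2  74. ]
 [519.3  57.3  74. ]
 [504.9  78.1  74. ]]
scene [1387.2  395.4  743.4]
top [ 399.2  -58.8 1221.5]
```

View pics/ov.png

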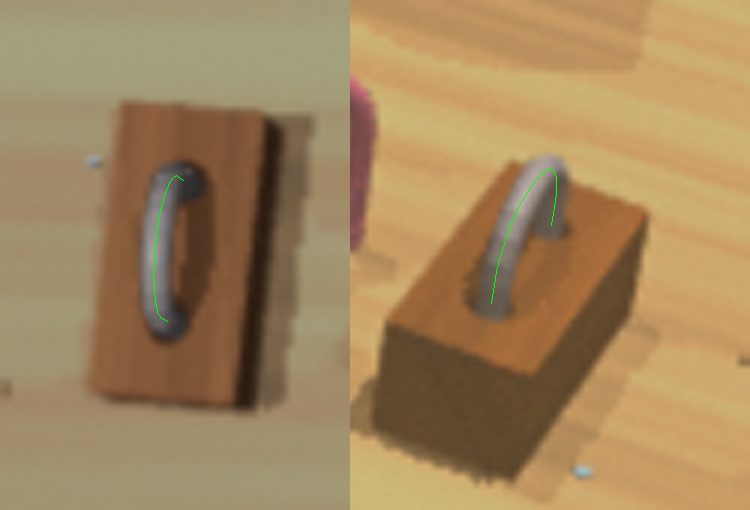

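Call:
{"name": "drive_tool", "arguments": {
  "deltas": [
    {"hand":-1,"tx":-0.61,"ty":-0.69},
    {"hand":-1,"tx":-0.61,"ty":-0.69},
    {"hand":-1,"tx":-0.61,"ty":-0.69},
    {"hand":-1,"tx":-0.61,"ty":-0.69},
    {"hand":-1,"tx":-0.61,"ty":-0.69},
    {"hand":-1,"tx":-0.61,"ty":-0.69},
    {"hand":-1,"tx":-0.61,"ty":-0.69},
    {"hand":-1,"tx":-0.61,"ty":-0.69},
    {"hand":-1,"tx":-0.61,"ty":-0.69},
    {"hand":-1,"tx":-0.61,"ty":-0.69},
    {"hand":-1,"tx":-0.61,"ty":-0.69},
    {"hand":-1,"tx":-0.61,"ty":-0.69},
    {"hand":-1,"tx":-0.61,"ty":-0.69},
    {"hand":-1,"tx":-0.61,"ty":-0.69},
    {"hand":-1,"tx":-0.61,"ty":-0.69},
    {"hand":-1,"tx":-0.61,"ty":-0.69},
    {"hand":-1,"tx":-0.61,"ty":-0.69},
    {"hand":-1,"tx":-0.61,"ty":-0.69},
    {"hand":-1,"tx":-0.61,"ty":-0.69},
    {"hand":-1,"tx":-0.61,"ty":-0.69}
  ]
}}

```text
invalid input
```

Call:
{"name": "drive_tool", "arguments": {
  "deltas": [
    {"hand":-1,"tx":-0.61,"ty":-0.69,"tz":0,"wx":0,"wy":0,"wz":0}
  ]
}}

```text
time: 0.18
tool_pos: [207.7, -459.0, 239.9]
tcp_rot: [3.14, -0.002, -1.199]
contact_force: [0.1, 2.2, 0.0]
grip_width: 92.2
```

Call:
{"name": "drive_tool", "arguments": {
  "deltas": [
    {"hand":-1,"tx":-0.61,"ty":-0.69,"tz":0,"wx":0,"wy":0,"wz":0},
    {"hand":-1,"tx":-0.61,"ty":-0.69,"tz":0,"wx":0,"wy":0,"wz":0},
    {"hand":-1,"tx":-0.61,"ty":-0.69,"tz":0,"wx":0,"wy":0,"wz":0},
    {"hand":-1,"tx":-0.61,"ty":-0.69,"tz":0,"wx":0,"wy":0,"wz":0},
    {"hand":-1,"tx":-0.61,"ty":-0.69,"tz":0,"wx":0,"wy":0,"wz":0},
    {"hand":-1,"tx":-0.61,"ty":-0.69,"tz":0,"wx":0,"wy":0,"wz":0},
    {"hand":-1,"tx":-0.61,"ty":-0.69,"tz":0,"wx":0,"wy":0,"wz":0},
    {"hand":-1,"tx":-0.61,"ty":-0.69,"tz":0,"wx":0,"wy":0,"wz":0},
    {"hand":-1,"tx":-0.61,"ty":-0.69,"tz":0,"wx":0,"wy":0,"wz":0},
    {"hand":-1,"tx":-0.61,"ty":-0.69,"tz":0,"wx":0,"wy":0,"wz":0},
    {"hand":-1,"tx":-0.61,"ty":-0.69,"tz":0,"wx":0,"wy":0,"wz":0},
    {"hand":-1,"tx":-0.61,"ty":-0.69,"tz":0,"wx":0,"wy":0,"wz":0},
    {"hand":-1,"tx":-0.61,"ty":-0.69,"tz":0,"wx":0,"wy":0,"wz":0},
    {"hand":-1,"tx":-0.61,"ty":-0.69,"tz":0,"wx":0,"wy":0,"wz":0},
    {"hand":-1,"tx":-0.61,"ty":-0.69,"tz":0,"wx":0,"wy":0,"wz":0},
    {"hand":-1,"tx":-0.61,"ty":-0.69,"tz":0,"wx":0,"wy":0,"wz":0},
    {"hand":-1,"tx":-0.61,"ty":-0.69,"tz":0,"wx":0,"wy":0,"wz":0},
    {"hand":-1,"tx":-0.61,"ty":-0.69,"tz":0,"wx":0,"wy":0,"wz":0},
    {"hand":-1,"tx":-0.61,"ty":-0.69,"tz":0,"wx":0,"wy":0,"wz":0}
  ]
}}

```text
time: 1.77
tool_pos: [527.4, 170.1, 240.3]
tcp_rot: [3.141, -0.0, -1.195]
contact_force: [1.2, -0.7, 0.8]
grip_width: 92.0
```

Call:
{"name": "drive_tool", "arguments": {
  "deltas": [
    {"hand":-0.3,"tx":0,"ty":0,"tz":0.25,"wx":0,"wy":0,"wz":0.8},
    {"hand":-0.3,"tx":0,"ty":0,"tz":0.25,"wx":0,"wy":0,"wz":0.8},
    {"hand":-0.3,"tx":0,"ty":0,"tz":0.25,"wx":0,"wy":0,"wz":0.8},
    {"hand":-0.3,"tx":0,"ty":0,"tz":0.25,"wx":0,"wy":0,"wz":0.8},
    {"hand":-0.3,"tx":0,"ty":0,"tz":0.25,"wx":0,"wy":0,"wz":0.8},
    {"hand":-0.3,"tx":0,"ty":0,"tz":0.25,"wx":0,"wy":0,"wz":0.9},
    {"hand":-0.3,"tx":0,"ty":0,"tz":0.25,"wx":0,"wy":0,"wz":0},
    {"hand":-0.3,"tx":0,"ty":0,"tz":0.25,"wx":0,"wy":0,"wz":0},
    {"hand":-0.3,"tx":0,"ty":0,"tz":0,"wx":0,"wy":0,"wz":0},
    {"hand":-0.3,"tx":0,"ty":0,"tz":0,"wx":0,"wy":0,"wz":0}
  ]
}}

```text
time: 2.6
tool_pos: [526.8, 168.1, 160.1]
tcp_rot: [3.14, -0.0, -1.621]
contact_force: [-0.4, 0.1, -0.1]
grip_width: 59.8
```

```bash
python3 - <<'E'
from plant import *
import cv2,numpy as np
s=capture("scene")[:,:,::-1];t=capture("top")[:,:,::-1]
a=cv2.resize(s[160:310,370:510],(560,600),interpolation=cv2.INTER_CUBIC)
cv2.imwrite("pics/g1.png",a); print(get_obs()["tool_pos"],get_obs()["contact_force"])
E
```

```text
[527.40870062 168.20126519 161.12254712] [-0.77751085  0.20326147  1.14349688]
```

View pics/g1.png

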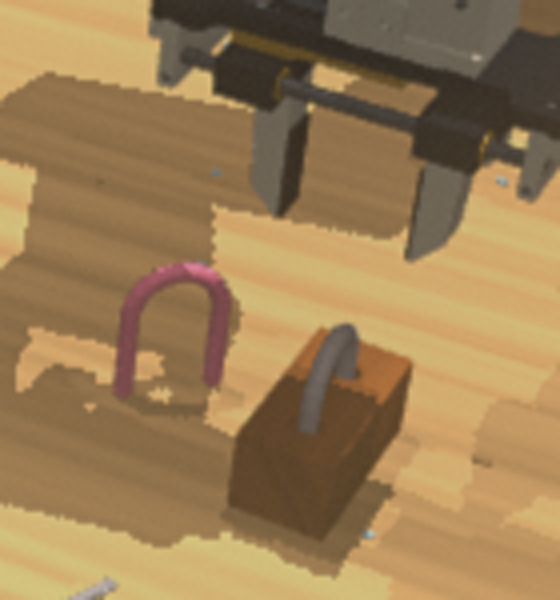

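```bash
python3 - <<'E'
from h import *
q=proj("scene",[(527,168,146.5),(527,138,146.5),(527,198,146.5)]);print((q-[370,160])*4)
E
```

```text
[[350.93293441 223.81991307]
 [289.14951307 205.3432538 ]
 [414.14209154 242.72197283]]
```

Call:
{"name": "drive_tool", "arguments": {
  "deltas": [
    {"hand":-0.3,"tx":0,"ty":0.04,"tz":0.2,"wx":0,"wy":0,"wz":0},
    {"hand":-0.3,"tx":0,"ty":0,"tz":0.3,"wx":0,"wy":0,"wz":0},
    {"hand":-0.3,"tx":0,"ty":0,"tz":0.3,"wx":0,"wy":0,"wz":0},
    {"hand":-0.3,"tx":0,"ty":0,"tz":0.3,"wx":0,"wy":0,"wz":0},
    {"hand":-0.3,"tx":0,"ty":0,"tz":0.3,"wx":0,"wy":0,"wz":0},
    {"hand":-0.3,"tx":0,"ty":0,"tz":0.2,"wx":0,"wy":0,"wz":0},
    {"hand":-0.3,"tx":0,"ty":0,"tz":0.17,"wx":0,"wy":0,"wz":0},
    {"hand":-0.3,"tx":0,"ty":0,"tz":0,"wx":0,"wy":0,"wz":0},
    {"hand":-0.3,"tx":0,"ty":0,"tz":0,"wx":0,"wy":0,"wz":0}
  ]
}}

```text
time: 3.45
tool_pos: [525.5, 168.2, 89.9]
tcp_rot: [3.142, -0.0, -1.623]
contact_force: [0.9, -0.7, 0.0]
grip_width: 59.5
```

```bash
python3 - <<'E'
from plant import *
import cv2,numpy as np
t=capture("scene")[:,:,::-1]
cv2.imwrite("pics/g2.png",cv2.resize(t[190:310,390:510],(600,600),interpolation=cv2.INTER_CUBIC))
o=[get_obs()["tool_pos"]];print(o)
E
```

```text
[array([525.77212286, 168.29650896,  90.26826354])]
```

View pics/g2.png

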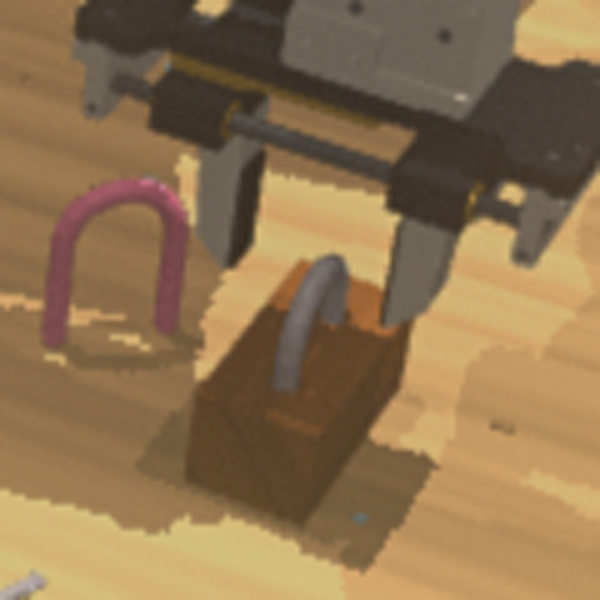

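Call:
{"name": "drive_tool", "arguments": {
  "deltas": [
    {"hand":0.2,"tx":0,"ty":0,"tz":0.025,"wx":0,"wy":0,"wz":0},
    {"hand":1,"tx":0,"ty":0,"tz":0,"wx":0,"wy":0,"wz":0},
    {"hand":1,"tx":0,"ty":0,"tz":0,"wx":0,"wy":0,"wz":0},
    {"hand":1,"tx":0,"ty":0,"tz":0,"wx":0,"wy":0,"wz":0},
    {"hand":1,"tx":0,"ty":0,"tz":0,"wx":0,"wy":0,"wz":0},
    {"hand":1,"tx":0,"ty":0,"tz":0,"wx":0,"wy":0,"wz":0},
    {"hand":1,"tx":0,"ty":0,"tz":0,"wx":0,"wy":0,"wz":0},
    {"hand":1,"tx":0,"ty":0,"tz":0,"wx":0,"wy":0,"wz":0},
    {"hand":1,"tx":0,"ty":0,"tz":0,"wx":0,"wy":0,"wz":0},
    {"hand":1,"tx":0,"ty":0,"tz":0,"wx":0,"wy":0,"wz":0}
  ]
}}

```text
time: 4.33
tool_pos: [525.5, 168.2, 88.9]
tcp_rot: [-3.142, -0.0, -1.623]
contact_force: [0.5, 0.4, -0.5]
grip_width: 9.2
```

```bash
python3 - <<'E'
from plant import *
import cv2,numpy as np
t=capture("scene")[:,:,::-1]
cv2.imwrite("pics/g3.png",cv2.resize(t[190:310,390:510],(600,600),interpolation=cv2.INTER_CUBIC))
o=get_obs();print(o["tool_pos"],o['grip_width'],o['contact_force'])
E
```

```text
[525.5069632  168.23327764  88.90429626] 9.265429386841268 [ 0.38357954 -0.70667958  0.99424153]
```

View pics/g3.png

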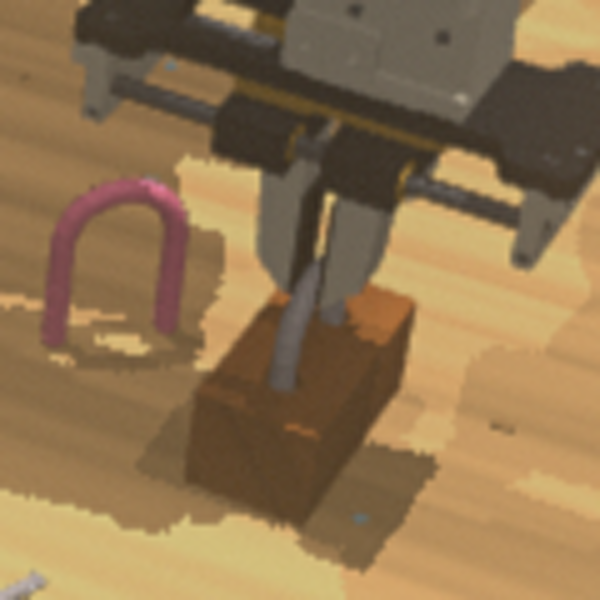

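Call:
{"name": "drive_tool", "arguments": {
  "deltas": [
    {"hand":1,"tx":0,"ty":0,"tz":-0.1,"wx":0,"wy":0,"wz":0},
    {"hand":1,"tx":0,"ty":0,"tz":-0.15,"wx":0,"wy":0,"wz":0},
    {"hand":1,"tx":0,"ty":0,"tz":-0.2,"wx":0,"wy":0,"wz":0},
    {"hand":1,"tx":0,"ty":0,"tz":-0.2,"wx":0,"wy":0,"wz":0},
    {"hand":1,"tx":0,"ty":0,"tz":-0.2,"wx":0,"wy":0,"wz":0},
    {"hand":1,"tx":0,"ty":0,"tz":-0.2,"wx":0,"wy":0,"wz":0},
    {"hand":1,"tx":0,"ty":0,"tz":-0.2,"wx":0,"wy":0,"wz":0},
    {"hand":1,"tx":0,"ty":0,"tz":-0.25,"wx":0,"wy":0,"wz":0},
    {"hand":1,"tx":0,"ty":0,"tz":-0.4,"wx":0,"wy":0,"wz":0},
    {"hand":1,"tx":0,"ty":0,"tz":-0.5,"wx":0,"wy":0,"wz":0},
    {"hand":1,"tx":0,"ty":0,"tz":-0.4,"wx":0,"wy":0,"wz":0},
    {"hand":1,"tx":0,"ty":0,"tz":-0.2,"wx":0,"wy":0,"wz":0},
    {"hand":1,"tx":0,"ty":0,"tz":0,"wx":0,"wy":0,"wz":0}
  ]
}}

```text
time: 5.47
tool_pos: [526.4, 168.4, 211.3]
tcp_rot: [-3.137, 0.001, -1.623]
contact_force: [-0.1, -0.1, -1.4]
grip_width: 9.1
```

```bash
python3 - <<'E'
from plant import *
import cv2,numpy as np
t=capture("scene")[:,:,::-1]
cv2.imwrite("pics/g4.png",cv2.resize(t[150:300,380:530],(600,600),interpolation=cv2.INTER_CUBIC))
o=get_obs();print(o["tool_pos"],o['grip_width'],o['contact_force'],o['tcp_rot'])
E
```

```text
[525.75390738 168.2840287  209.69469962] 8.845851760558116 [ 0.81210356  1.0734571  -2.38519688] [-3.13984138e+00  2.81022064e-04 -1.62257932e+00]
```

View pics/g4.png

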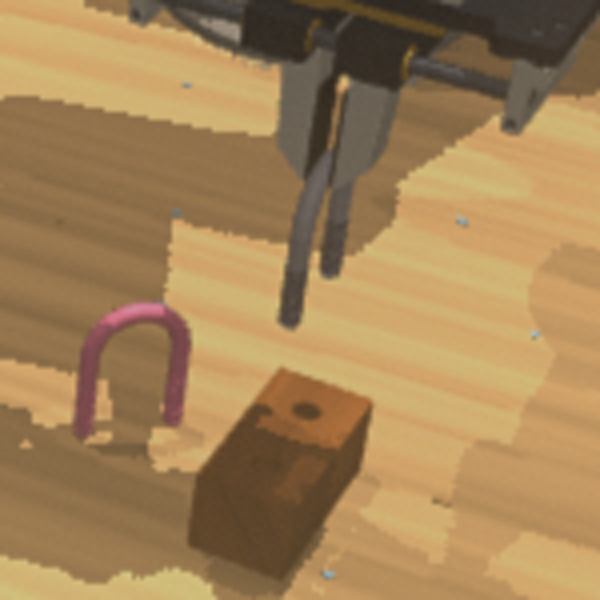

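```bash
cat >> h.py <<'E'
def ubpts(p,rx,ry,yaw):
    t=np.linspace(0,np.pi,25)
    loc=np.r_[[[24,0,0]],np.c_[24*np.cos(t),0*t,50+24*np.sin(t)],[[-24,0,0]]]
    return R.from_euler('ZXY',[yaw,rx,ry]).apply(loc-[0,0,74])+p   # p = rod centre at crown
E
python3 - <<'E'
from h import *
im=cv2.imread("pics/g4.png")
q=(proj("scene",ubpts([525.7,168.3,200],0,0,-1.623+np.pi/2))-[380,150]+.5)*4-.5
print(np.int32(q[[0,-1]]))
cv2.polylines(im,[np.int32(q)],False,(0,255,0),1); cv2.imwrite("pics/g4o.png",im)
E
```

```text
[[287 326]
 [328 275]]
```

View pics/g4o.png

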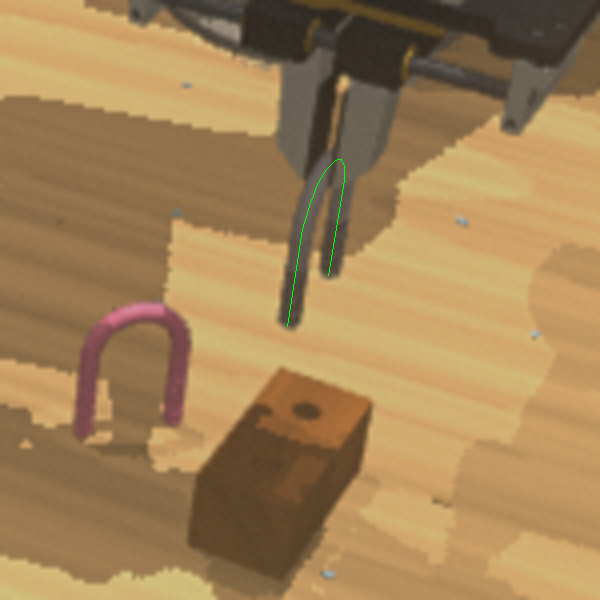

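Call:
{"name": "drive_tool", "arguments": {
  "deltas": [
    {"hand":1,"tx":0.2,"ty":-0.01,"tz":0,"wx":0,"wy":0,"wz":0},
    {"hand":1,"tx":0.4,"ty":-0.03,"tz":0,"wx":0,"wy":0,"wz":0},
    {"hand":1,"tx":0.6,"ty":-0.04,"tz":0,"wx":0,"wy":0,"wz":0},
    {"hand":1,"tx":0.7,"ty":-0.05,"tz":0,"wx":0,"wy":0,"wz":0},
    {"hand":1,"tx":0.7,"ty":-0.05,"tz":0,"wx":0,"wy":0,"wz":0},
    {"hand":1,"tx":0.7,"ty":-0.05,"tz":0,"wx":0,"wy":0,"wz":0},
    {"hand":1,"tx":0.7,"ty":-0.05,"tz":0,"wx":0,"wy":0,"wz":0},
    {"hand":1,"tx":0.7,"ty":-0.05,"tz":0,"wx":0,"wy":0,"wz":0},
    {"hand":1,"tx":0.7,"ty":-0.05,"tz":0,"wx":0,"wy":0,"wz":0},
    {"hand":1,"tx":0.7,"ty":-0.05,"tz":0,"wx":0,"wy":0,"wz":0},
    {"hand":1,"tx":0.7,"ty":-0.05,"tz":0,"wx":0,"wy":0,"wz":0},
    {"hand":1,"tx":0.7,"ty":-0.05,"tz":0,"wx":0,"wy":0,"wz":0},
    {"hand":1,"tx":0.6,"ty":-0.04,"tz":0,"wx":0,"wy":0,"wz":0},
    {"hand":1,"tx":0.5,"ty":-0.03,"tz":0,"wx":0,"wy":0,"wz":0},
    {"hand":1,"tx":0.28,"ty":-0.02,"tz":0,"wx":0,"wy":0,"wz":0.7},
    {"hand":1,"tx":0,"ty":0,"tz":0,"wx":0,"wy":0,"wz":0.7},
    {"hand":1,"tx":0,"ty":0,"tz":0,"wx":0,"wy":0,"wz":0.8},
    {"hand":1,"tx":0,"ty":0,"tz":0,"wx":0,"wy":0,"wz":0.84},
    {"hand":1,"tx":0,"ty":0,"tz":0,"wx":0,"wy":0,"wz":0},
    {"hand":1,"tx":0,"ty":0,"tz":0,"wx":0,"wy":0,"wz":0}
  ]
}}

```text
time: 7.18
tool_pos: [531.2, -187.9, 207.8]
tcp_rot: [3.139, 0.0, -1.886]
contact_force: [0.1, 0.5, -1.3]
grip_width: 9.3
```

```bash
python3 - <<'E'
from plant import *
from h import *
o=get_obs();print(o["tool_pos"],o['grip_width'],o['contact_force'],o['tcp_rot'])
s=capture("scene")[:,:,::-1];t=capture("top")[:,:,::-1]
cv2.imwrite("pics/s5.png",s);cv2.imwrite("pics/t5.png",t)
y=o['tcp_rot'][2]+np.pi/2; p=np.r_[o['tool_pos'][:2],o['tool_pos'][2]-10]
def ov(im,n,off,f,w):
    im=np.ascontiguousarray(cv2.resize(im[off[1]:off[1]+w[1],off[0]:off[0]+w[0]],None,fx=f,fy=f,interpolation=cv2.INTER_CUBIC))
    for P in (ubpts(p,0,0,y),):
        q=(proj(n,P)-off+.5)*f-.5; cv2.polylines(im,[np.int32(q)],False,(0,255,0),1)
    return im
cv2.imwrite("pics/s5o.png",ov(s,"scene",(230,120),5,(130,120)))
cv2.imwrite("pics/t5o.png",ov(t,"top",(310,270),5,(155,95)))
E
```

```text
[ 531.1511159  -187.92572615  207.80672868] 9.335767227573035 [ 0.08988463  0.52460685 -1.28433829] [ 3.13941660e+00  1.59402474e-04 -1.88603962e+00]
```

View pics/s5o.png

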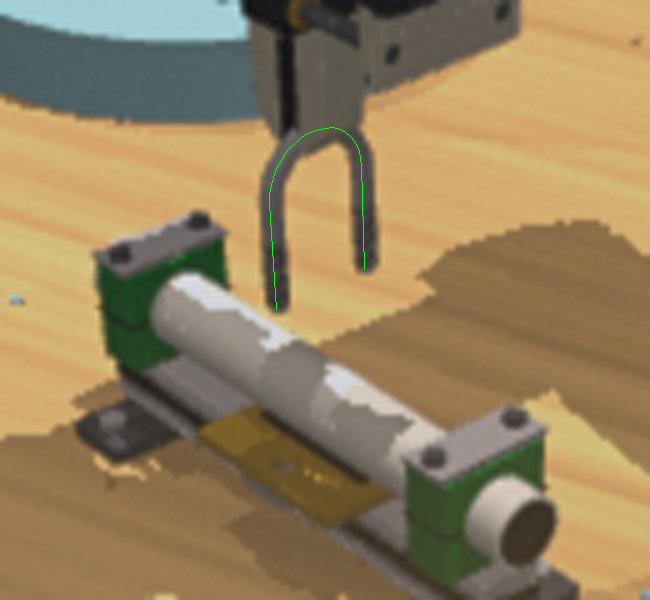

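View pics/t5o.png

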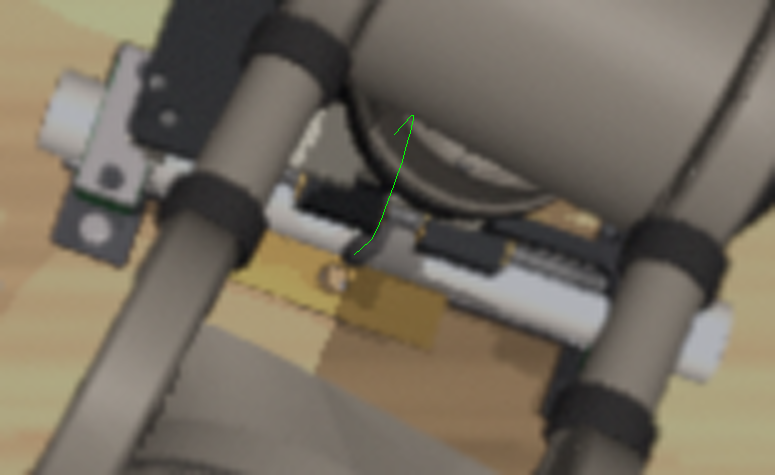

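```bash
python3 - <<'E'
from h import *
im=cv2.resize(cv2.imread("pics/top0.png")[285:345,345:420],None,fx=10,fy=10,interpolation=cv2.INTER_CUBIC)
cv2.imwrite("pics/zb2.png",im)
im=cv2.resize(cv2.imread("pics/scene0.png")[185:240,260:330],None,fx=10,fy=10,interpolation=cv2.INTER_CUBIC)
cv2.imwrite("pics/zc2.png",im)
im=cv2.resize(cv2.imread("pics/t5.png")[285:345,345:420],None,fx=10,fy=10,interpolation=cv2.INTER_CUBIC)
cv2.imwrite("pics/t5b.png",im)
E
```

```text
(no output)
```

View pics/zb2.png

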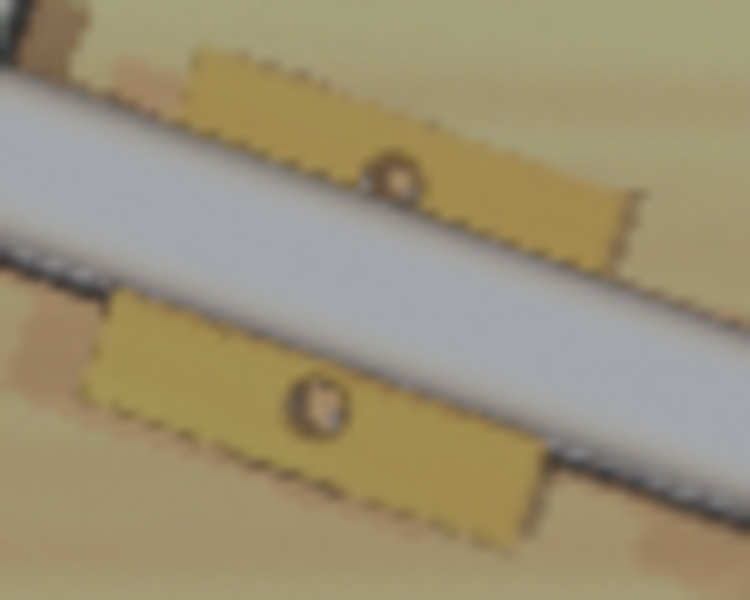

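View pics/zc2.png

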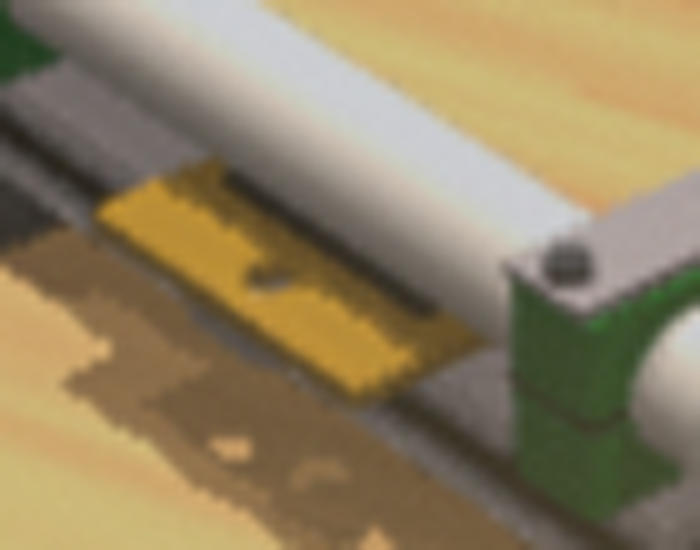

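View pics/t5b.png

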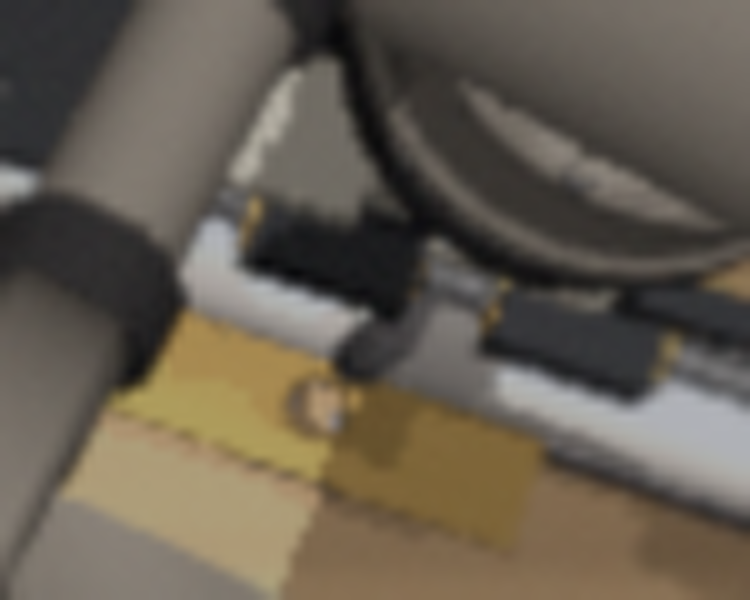

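```bash
python3 - <<'E'
from h import *
np.set_printoptions(suppress=True,precision=1)
Z=lambda p:unz(p,(345,285),10)
h=atz("top",Z([(393,180),(318.5,406.5)]),46);print(h,h.mean(0),np.linalg.norm(h[0]-h[1]))
ex=np.array([np.cos(np.radians(-18.2)),np.sin(np.radians(-18.2))])
print("from -x hole", h[1,:2]+24*ex)
tip=atz("top",Z([(360,358)]),124.5)[0];print("tip -x",tip,"centre",tip[:2]+24*ex)
S=lambda p:unz(p,(260,185),10)
hs=atz("scene",S([(269,276)]),46)[0];print("scene hole", hs,hs[:2]-24*ex)
S=lambda p:unz(p,(230,120),5)
ts=atz("scene",S([(281,306),(367,266)]),125);print(ts,ts.mean(0))
# tube axis along ex
e=atz("top",Z([(100,87),(600,271),(100,294),(545,442)]),66)[:,:2];print("tube ex coords",e@ex,"hole c",h.mean(0)[:2]@ex)
E
```

```text
[[ 552.4 -195.6   46. ]
 [ 506.2 -180.7   46. ]] [ 529.3 -188.1   46. ] 48.53102015906075
from -x hole [ 529.  -188.2]
tip -x [ 508.4 -180.3  124.5] centre [ 531.2 -187.8]
scene hole [ 553.5 -196.    46. ] [ 530.7 -188.5]
[[ 552.5 -193.8  125. ]
 [ 507.1 -180.2  125. ]] [ 529.8 -187.   125. ]
tube ex coords [580.8 579.1 541.6 543.2] hole c 561.6142706684419
```

Call:
{"name": "drive_tool", "arguments": {
  "deltas": [
    {"hand":1,"tx":0.025,"ty":0.025,"tz":0.1,"wx":0,"wy":0,"wz":0},
    {"hand":1,"tx":0,"ty":0,"tz":0.2,"wx":0,"wy":0,"wz":0},
    {"hand":1,"tx":0,"ty":0,"tz":0.2,"wx":0,"wy":0,"wz":0},
    {"hand":1,"tx":0,"ty":0,"tz":0.2,"wx":0,"wy":0,"wz":0},
    {"hand":1,"tx":0,"ty":0,"tz":0.1,"wx":0,"wy":0,"wz":0},
    {"hand":1,"tx":0,"ty":0,"tz":0,"wx":0,"wy":0,"wz":0},
    {"hand":1,"tx":0,"ty":0,"tz":0,"wx":0,"wy":0,"wz":0}
  ]
}}

```text
time: 7.87
tool_pos: [530.5, -188.3, 176.5]
tcp_rot: [3.141, 0.0, -1.888]
contact_force: [-0.7, -0.2, -1.4]
grip_width: 9.3
```

```bash
cat > look.py <<'E'
import sys
from plant import *
from h import *
tag=sys.argv[1]
o=get_obs();print(o["time"],o["tool_pos"],o['grip_width'],o['contact_force'],o['tcp_rot'])
s=capture("scene")[:,:,::-1];t=capture("top")[:,:,::-1]
cv2.imwrite(f"pics/s{tag}.png",s);cv2.imwrite(f"pics/t{tag}.png",t)
a=cv2.resize(s[150:230,255:325],None,fx=7,fy=7,interpolation=cv2.INTER_CUBIC)
b=cv2.resize(t[290:340,345:390],None,fx=7,fy=7,interpolation=cv2.INTER_CUBIC)
c=np.zeros((560,490+315,3),np.uint8); c[:560,:490]=a; c[:350,490:]=b
cv2.imwrite(f"pics/c{tag}.png",cv2.resize(c,(800,556)))
E
python3 look.py 6
```

```text
7.8667 [ 530.5111658  -188.32969981  176.51376562] 9.251960421961067 [-0.74161305 -0.19258435 -1.3647065 ] [ 3.14087143e+00  5.29936512e-05 -1.88776866e+00]
```

View pics/c6.png

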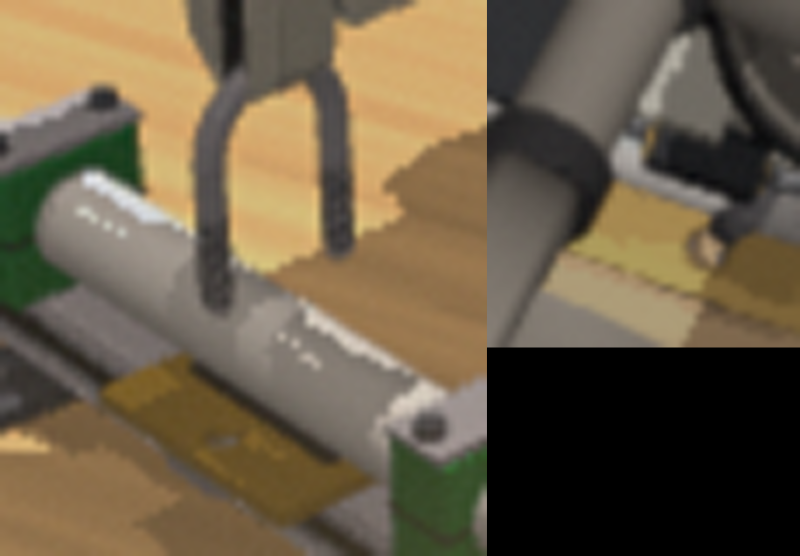

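Call:
{"name": "drive_tool", "arguments": {
  "deltas": [
    {"hand":1,"tx":0,"ty":0,"tz":0.1,"wx":0,"wy":0,"wz":0},
    {"hand":1,"tx":0,"ty":0,"tz":0.1,"wx":0,"wy":0,"wz":0},
    {"hand":1,"tx":0,"ty":0,"tz":0.1,"wx":0,"wy":0,"wz":0},
    {"hand":1,"tx":0,"ty":0,"tz":0.05,"wx":0,"wy":0,"wz":0},
    {"hand":1,"tx":0,"ty":0,"tz":0.05,"wx":0,"wy":0,"wz":0},
    {"hand":1,"tx":0,"ty":0,"tz":0,"wx":0,"wy":0,"wz":0}
  ]
}}

```text
time: 8.47
tool_pos: [530.4, -188.3, 160.3]
tcp_rot: [3.141, 0.0, -1.888]
contact_force: [-0.6, 0.3, -1.5]
grip_width: 8.6
```

Call:
{"name": "drive_tool", "arguments": {
  "deltas": [
    {"hand":1,"tx":0,"ty":0,"tz":0.1,"wx":0,"wy":0,"wz":0},
    {"hand":1,"tx":0,"ty":0,"tz":0.1,"wx":0,"wy":0,"wz":0},
    {"hand":1,"tx":0,"ty":0,"tz":0.1,"wx":0,"wy":0,"wz":0},
    {"hand":1,"tx":0,"ty":0,"tz":0.1,"wx":0,"wy":0,"wz":0},
    {"hand":1,"tx":0,"ty":0,"tz":0.1,"wx":0,"wy":0,"wz":0},
    {"hand":1,"tx":0,"ty":0,"tz":0,"wx":0,"wy":0,"wz":0}
  ]
}}

```text
time: 8.97
tool_pos: [530.1, -188.2, 139.9]
tcp_rot: [3.14, 0.0, -1.888]
contact_force: [-0.3, 0.2, -1.0]
grip_width: 9.0
```

```bash
python3 look.py 7
```

```text
8.9667 [ 530.13303256 -188.16267196  139.8533991 ] 8.96702945230458 [-0.32514392  0.22704856 -0.98631424] [ 3.13991864e+00  1.81689575e-04 -1.88781615e+00]
```

View pics/c7.png

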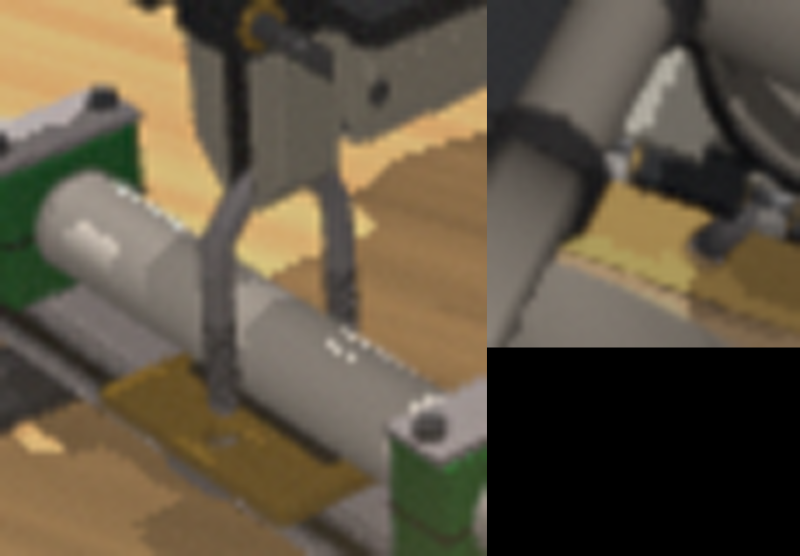

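```bash
python3 - <<'E'
from h import *
im=cv2.imread("pics/s7.png"); f=14;off=(275,195)
z=cv2.resize(im[195:225,275:310],None,fx=f,fy=f,interpolation=cv2.INTER_CUBIC)
z0=cv2.resize(cv2.imread("pics/s6.png")[195:225,275:310],None,fx=f,fy=f,interpolation=cv2.INTER_CUBIC)
cv2.imwrite("pics/z7.png",np.vstack([z,z0])[:, :])
ex=np.array([np.cos(np.radians(-18.2)),np.sin(np.radians(-18.2))])
p=np.array([530.1,-188.2])+24*ex
print((proj("scene",[(*p,56),(*p,46)])-off+.5)*f-.5)
E
```

```text
[[167.39470685 191.60152049]
 [170.44542802 245.36882073]]
```

View pics/z7.png

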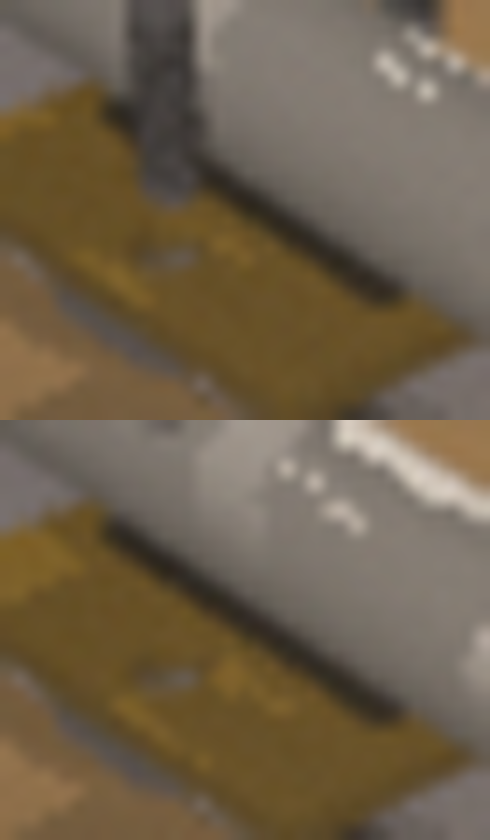

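```bash
python3 - <<'E'
from h import *
f=14;off=(275,195)
ex=np.array([np.cos(np.radians(-18.2)),np.sin(np.radians(-18.2))]);ey=np.array([-ex[1],ex[0]])
z=cv2.imread("pics/z7.png")
p=np.array([530.1,-188.2])+24*ex
q=lambda P:(proj("scene",P)-off+.5)*f-.5
print(q([(*(p+ex),46),(*(p+ey),46)])-q([(*p,46)]))
a=np.linspace(0,2*np.pi,40)
for d,c in((0,(0,255,0)),(1.5,(0,0,255)),(3,(255,0,0))):
    P=[(*(p+d*ex-0.7*ey+6*np.array([np.cos(t),np.sin(t)])),46) for t in a]
    cv2.polylines(z,[np.int32(q(P)+[0,420])],True,c,1)
cv2.imwrite("pics/z7o.png",z[420:])
E
```

```text
[[-5.09431268  2.44448618]
 [ 4.02500562  2.7329029 ]]
```

View pics/z7o.png

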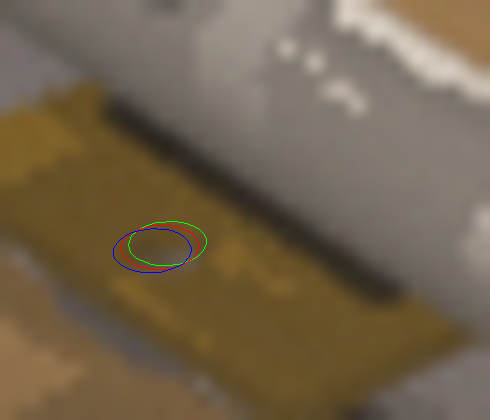

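Call:
{"name": "drive_tool", "arguments": {
  "deltas": [
    {"hand":1,"tx":0,"ty":0,"tz":0.05,"wx":0,"wy":0,"wz":0},
    {"hand":1,"tx":0,"ty":0,"tz":0.05,"wx":0,"wy":0,"wz":0},
    {"hand":1,"tx":0,"ty":0,"tz":0.05,"wx":0,"wy":0,"wz":0},
    {"hand":1,"tx":0,"ty":0,"tz":0.05,"wx":0,"wy":0,"wz":0},
    {"hand":1,"tx":0,"ty":0,"tz":0,"wx":0,"wy":0,"wz":0}
  ]
}}

```text
time: 9.48
tool_pos: [530.4, -188.3, 132.4]
tcp_rot: [3.141, 0.0, -1.888]
contact_force: [-0.0, -0.8, -1.9]
grip_width: 9.4
```

Call:
{"name": "drive_tool", "arguments": {
  "deltas": [
    {"hand":1,"tx":0,"ty":0,"tz":0.025,"wx":0,"wy":0,"wz":0},
    {"hand":1,"tx":0,"ty":0,"tz":0.025,"wx":0,"wy":0,"wz":0},
    {"hand":1,"tx":0,"ty":0,"tz":0,"wx":0,"wy":0,"wz":0}
  ]
}}

```text
time: 9.73
tool_pos: [530.5, -188.4, 130.7]
tcp_rot: [3.141, -0.0, -1.888]
contact_force: [0.1, 0.6, -0.6]
grip_width: 9.3
```

Call:
{"name": "drive_tool", "arguments": {
  "deltas": [
    {"hand":1,"tx":0,"ty":0,"tz":0.025,"wx":0,"wy":0,"wz":0},
    {"hand":1,"tx":0,"ty":0,"tz":0,"wx":0,"wy":0,"wz":0}
  ]
}}

```text
time: 9.9
tool_pos: [530.6, -188.4, 129.8]
tcp_rot: [3.142, -0.0, -1.888]
contact_force: [0.2, 0.4, -1.4]
grip_width: 9.2
```

Call:
{"name": "drive_tool", "arguments": {
  "deltas": [
    {"hand":1,"tx":0,"ty":0,"tz":0.025,"wx":0,"wy":0,"wz":0},
    {"hand":1,"tx":0,"ty":0,"tz":0,"wx":0,"wy":0,"wz":0}
  ]
}}

```text
time: 10.07
tool_pos: [530.6, -188.4, 128.8]
tcp_rot: [3.141, -0.0, -1.888]
contact_force: [-0.0, 0.4, -1.2]
grip_width: 9.2
```

Call:
{"name": "drive_tool", "arguments": {
  "deltas": [
    {"hand":1,"tx":0,"ty":0,"tz":0.025,"wx":0,"wy":0,"wz":0},
    {"hand":1,"tx":0,"ty":0,"tz":0,"wx":0,"wy":0,"wz":0}
  ]
}}

```text
time: 10.23
tool_pos: [530.6, -188.4, 127.8]
tcp_rot: [3.142, -0.0, -1.888]
contact_force: [-0.4, 0.3, -0.7]
grip_width: 9.4
```

Call:
{"name": "drive_tool", "arguments": {
  "deltas": [
    {"hand":1,"tx":0,"ty":0,"tz":0.025,"wx":0,"wy":0,"wz":0},
    {"hand":1,"tx":0,"ty":0,"tz":0,"wx":0,"wy":0,"wz":0}
  ]
}}

```text
time: 10.4
tool_pos: [530.5, -188.4, 126.7]
tcp_rot: [3.141, -0.0, -1.888]
contact_force: [0.6, 0.0, -0.7]
grip_width: 9.2
```

Call:
{"name": "drive_tool", "arguments": {
  "deltas": [
    {"hand":1,"tx":0,"ty":0,"tz":0.025,"wx":0,"wy":0,"wz":0},
    {"hand":1,"tx":0,"ty":0,"tz":0,"wx":0,"wy":0,"wz":0}
  ]
}}

```text
time: 10.57
tool_pos: [530.5, -188.4, 125.7]
tcp_rot: [3.141, -0.0, -1.888]
contact_force: [-0.7, -0.2, -1.2]
grip_width: 9.0
```

```bash
python3 look.py 8
```

```text
10.5667 [ 530.49645204 -188.40959674  125.72814865] 8.970383513963545 [-0.65767935 -0.23999309 -1.15611596] [ 3.14135471e+00 -1.26200287e-04 -1.88787458e+00]
```

View pics/c8.png

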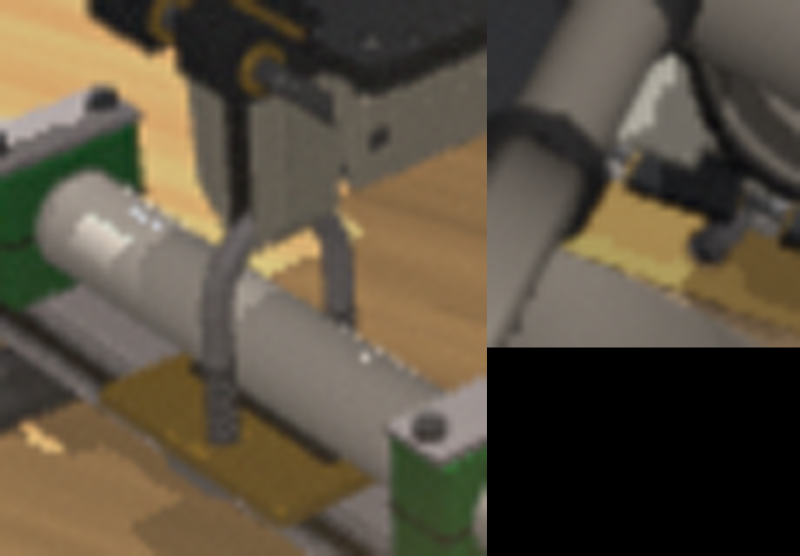

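Call:
{"name": "drive_tool", "arguments": {
  "deltas": [
    {"hand":1,"tx":0,"ty":0,"tz":0.025,"wx":0,"wy":0,"wz":0},
    {"hand":1,"tx":0,"ty":0,"tz":0.025,"wx":0,"wy":0,"wz":0},
    {"hand":1,"tx":0,"ty":0,"tz":0,"wx":0,"wy":0,"wz":0}
  ]
}}

```text
time: 10.92
tool_pos: [530.5, -188.3, 123.7]
tcp_rot: [3.141, -0.0, -1.888]
contact_force: [-1.1, -0.4, -1.1]
grip_width: 9.1
```

Call:
{"name": "drive_tool", "arguments": {
  "deltas": [
    {"hand":1,"tx":0,"ty":0,"tz":0.025,"wx":0,"wy":0,"wz":0},
    {"hand":1,"tx":0,"ty":0,"tz":0.025,"wx":0,"wy":0,"wz":0},
    {"hand":1,"tx":0,"ty":0,"tz":0,"wx":0,"wy":0,"wz":0}
  ]
}}

```text
time: 11.17
tool_pos: [530.5, -188.4, 121.7]
tcp_rot: [3.141, -0.0, -1.888]
contact_force: [0.5, -1.3, -1.8]
grip_width: 9.2
```

Call:
{"name": "drive_tool", "arguments": {
  "deltas": [
    {"hand":1,"tx":0,"ty":0,"tz":0.025,"wx":0,"wy":0,"wz":0},
    {"hand":1,"tx":0,"ty":0,"tz":0.025,"wx":0,"wy":0,"wz":0},
    {"hand":1,"tx":0,"ty":0,"tz":0,"wx":0,"wy":0,"wz":0}
  ]
}}

```text
time: 11.42
tool_pos: [530.8, -188.6, 120.0]
tcp_rot: [-3.141, -0.0, -1.888]
contact_force: [0.2, -1.0, 0.1]
grip_width: 9.3
```

Call:
{"name": "drive_tool", "arguments": {
  "deltas": [
    {"hand":1,"tx":0,"ty":0,"tz":0.025,"wx":0,"wy":0,"wz":0},
    {"hand":1,"tx":0,"ty":0,"tz":0.025,"wx":0,"wy":0,"wz":0},
    {"hand":1,"tx":0,"ty":0,"tz":0,"wx":0,"wy":0,"wz":0}
  ]
}}

```text
time: 11.67
tool_pos: [530.9, -188.6, 118.4]
tcp_rot: [-3.14, -0.0, -1.888]
contact_force: [-0.6, -1.3, 4.6]
grip_width: 9.3
```

Call:
{"name": "drive_tool", "arguments": {
  "deltas": [
    {"hand":1,"tx":0,"ty":0,"tz":0.025,"wx":0,"wy":0,"wz":0},
    {"hand":1,"tx":0,"ty":0,"tz":0.025,"wx":0,"wy":0,"wz":0},
    {"hand":1,"tx":0,"ty":0,"tz":0,"wx":0,"wy":0,"wz":0}
  ]
}}

```text
time: 11.92
tool_pos: [531.1, -188.7, 116.6]
tcp_rot: [-3.14, -0.0, -1.888]
contact_force: [-0.8, -1.3, 3.9]
grip_width: 8.9
```

Call:
{"name": "drive_tool", "arguments": {
  "deltas": [
    {"hand":1,"tx":0,"ty":0,"tz":0.025,"wx":0,"wy":0,"wz":0},
    {"hand":1,"tx":0,"ty":0,"tz":0.025,"wx":0,"wy":0,"wz":0},
    {"hand":1,"tx":0,"ty":0,"tz":0.025,"wx":0,"wy":0,"wz":0},
    {"hand":1,"tx":0,"ty":0,"tz":0,"wx":0,"wy":0,"wz":0}
  ]
}}

```text
time: 12.25
tool_pos: [530.9, -188.6, 113.4]
tcp_rot: [-3.14, -0.0, -1.888]
contact_force: [-0.8, -1.1, 4.2]
grip_width: 9.0
```

```bash
python3 look.py 9
```

```text
12.25 [ 530.89617064 -188.64031026  113.4274955 ] 8.952017962891619 [-0.77622154 -1.14813109  4.23646982] [-3.14035570e+00 -3.72886900e-04 -1.88791926e+00]
```

View pics/c9.png

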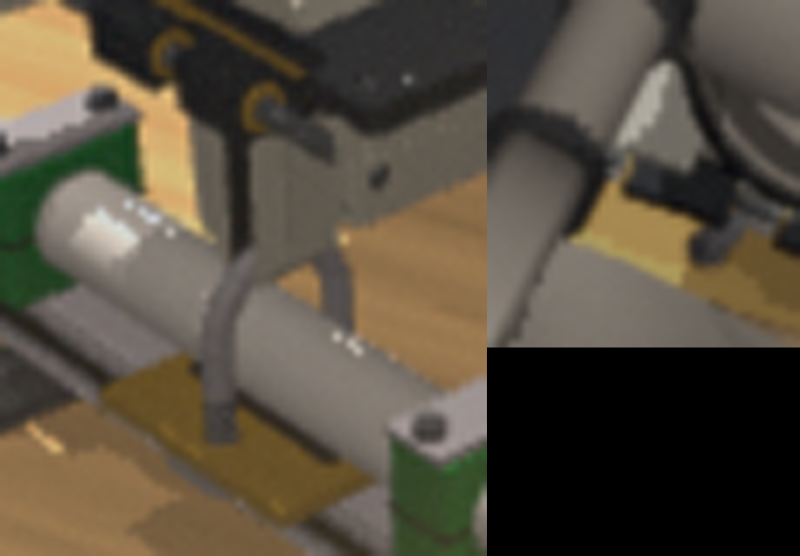

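Call:
{"name": "drive_tool", "arguments": {
  "deltas": [
    {"hand":1,"tx":0,"ty":0,"tz":0.025,"wx":0,"wy":0,"wz":0},
    {"hand":1,"tx":0,"ty":0,"tz":0.025,"wx":0,"wy":0,"wz":0},
    {"hand":1,"tx":0,"ty":0,"tz":0.025,"wx":0,"wy":0,"wz":0},
    {"hand":1,"tx":0,"ty":0,"tz":0.025,"wx":0,"wy":0,"wz":0},
    {"hand":1,"tx":0,"ty":0,"tz":0,"wx":0,"wy":0,"wz":0}
  ]
}}

```text
time: 12.77
tool_pos: [530.9, -188.6, 109.1]
tcp_rot: [-3.141, -0.0, -1.888]
contact_force: [0.6, -0.9, 3.3]
grip_width: 9.0
```

Call:
{"name": "drive_tool", "arguments": {
  "deltas": [
    {"hand":1,"tx":0,"ty":0,"tz":0.025,"wx":0,"wy":0,"wz":0},
    {"hand":1,"tx":0,"ty":0,"tz":0.025,"wx":0,"wy":0,"wz":0},
    {"hand":1,"tx":0,"ty":0,"tz":0.025,"wx":0,"wy":0,"wz":0},
    {"hand":1,"tx":0,"ty":0,"tz":0.025,"wx":0,"wy":0,"wz":0},
    {"hand":1,"tx":0,"ty":0,"tz":0,"wx":0,"wy":0,"wz":0}
  ]
}}

```text
time: 13.18
tool_pos: [530.8, -188.5, 105.0]
tcp_rot: [-3.141, -0.0, -1.888]
contact_force: [-0.5, -1.3, 3.1]
grip_width: 9.1
```

Call:
{"name": "drive_tool", "arguments": {
  "deltas": [
    {"hand":1,"tx":0,"ty":0,"tz":0.025,"wx":0,"wy":0,"wz":0},
    {"hand":1,"tx":0,"ty":0,"tz":0.025,"wx":0,"wy":0,"wz":0},
    {"hand":1,"tx":0,"ty":0,"tz":0.025,"wx":0,"wy":0,"wz":0},
    {"hand":1,"tx":0,"ty":0,"tz":0,"wx":0,"wy":0,"wz":0}
  ]
}}

```text
time: 13.52
tool_pos: [530.8, -188.5, 101.9]
tcp_rot: [-3.141, -0.0, -1.888]
contact_force: [0.8, -1.3, 1.9]
grip_width: 9.0
```

```bash
python3 look.py 10
```

```text
13.5167 [ 530.79494998 -188.5278234   101.88266445] 8.99388613267039 [ 0.76914317 -1.3419902   1.8532357 ] [-3.14099523e+00 -1.29787985e-04 -1.88799487e+00]
```

View pics/c10.png

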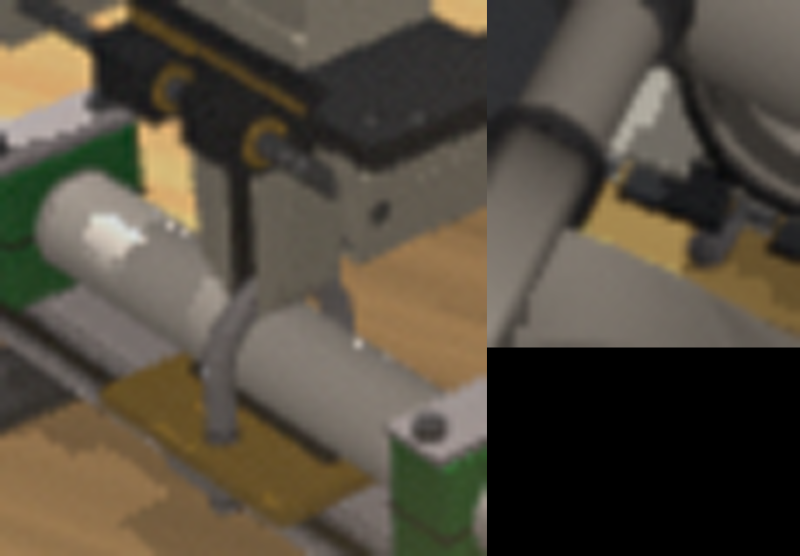

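Call:
{"name": "drive_tool", "arguments": {
  "deltas": [
    {"hand":1,"tx":0,"ty":0,"tz":0.025,"wx":0,"wy":0,"wz":0},
    {"hand":1,"tx":0,"ty":0,"tz":0.02,"wx":0,"wy":0,"wz":0},
    {"hand":1,"tx":0,"ty":0,"tz":0,"wx":0,"wy":0,"wz":0}
  ]
}}

```text
time: 13.87
tool_pos: [530.7, -188.5, 100.1]
tcp_rot: [-3.141, -0.0, -1.888]
contact_force: [0.9, -0.5, 2.6]
grip_width: 8.8
```

Call:
{"name": "drive_tool", "arguments": {
  "deltas": [
    {"hand":1,"tx":0,"ty":0,"tz":0.02,"wx":0,"wy":0,"wz":0},
    {"hand":1,"tx":0,"ty":0,"tz":0,"wx":0,"wy":0,"wz":0}
  ]
}}

```text
time: 14.03
tool_pos: [530.7, -188.5, 99.3]
tcp_rot: [-3.141, -0.0, -1.888]
contact_force: [1.0, -2.2, 1.6]
grip_width: 9.1
```

Call:
{"name": "drive_tool", "arguments": {
  "deltas": [
    {"hand":1,"tx":0,"ty":0,"tz":0.02,"wx":0,"wy":0,"wz":0},
    {"hand":1,"tx":0,"ty":0,"tz":0,"wx":0,"wy":0,"wz":0}
  ]
}}

```text
time: 14.2
tool_pos: [530.6, -188.4, 98.4]
tcp_rot: [-3.142, -0.0, -1.888]
contact_force: [-0.3, -1.7, 3.4]
grip_width: 9.1
```

Call:
{"name": "drive_tool", "arguments": {
  "deltas": [
    {"hand":1,"tx":0,"ty":0,"tz":0.0125,"wx":0,"wy":0,"wz":0},
    {"hand":1,"tx":0,"ty":0,"tz":0,"wx":0,"wy":0,"wz":0}
  ]
}}

```text
time: 14.37
tool_pos: [530.7, -188.5, 98.2]
tcp_rot: [-3.141, -0.0, -1.888]
contact_force: [0.9, -1.0, 6.0]
grip_width: 9.1
```

Call:
{"name": "drive_tool", "arguments": {
  "deltas": [
    {"hand":1,"tx":0,"ty":0,"tz":0.0125,"wx":0,"wy":0,"wz":0},
    {"hand":1,"tx":0,"ty":0,"tz":0,"wx":0,"wy":0,"wz":0}
  ]
}}

```text
time: 14.53
tool_pos: [530.7, -188.5, 98.1]
tcp_rot: [-3.141, -0.0, -1.888]
contact_force: [-0.5, -0.6, 7.7]
grip_width: 9.1
```

Call:
{"name": "drive_tool", "arguments": {
  "deltas": [
    {"hand":1,"tx":0,"ty":0,"tz":0.02,"wx":0,"wy":0,"wz":0},
    {"hand":1,"tx":0,"ty":0,"tz":0,"wx":0,"wy":0,"wz":0}
  ]
}}

```text
time: 14.7
tool_pos: [530.8, -188.5, 98.0]
tcp_rot: [-3.14, -0.0, -1.888]
contact_force: [-2.1, -0.4, 12.8]
grip_width: 8.9
```

```bash
python3 look.py 11
```

```text
14.7 [ 530.82861306 -188.47973166   97.98476168] 8.861709782445399 [-2.14095506 -0.3545027  12.79686799] [-3.14044237e+00 -2.49576139e-04 -1.88785160e+00]
```

View pics/c11.png

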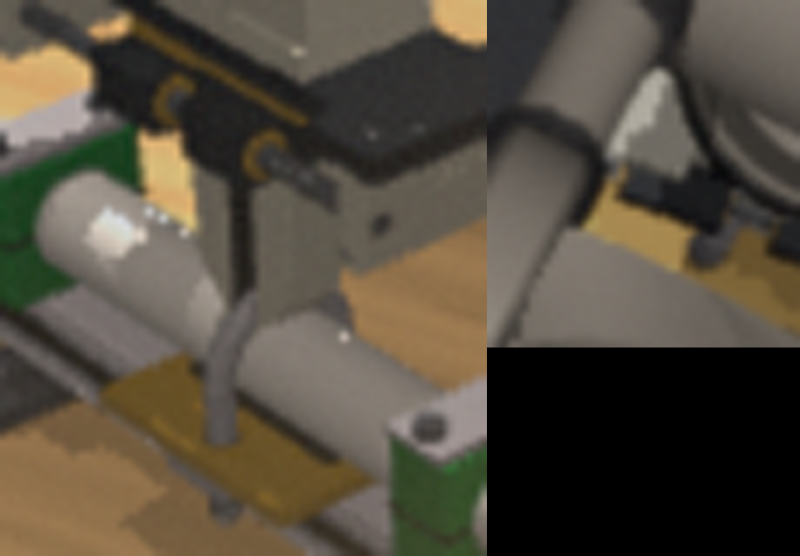

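Call:
{"name": "drive_tool", "arguments": {
  "deltas": [
    {"hand":1,"tx":0,"ty":0,"tz":-0.02,"wx":0,"wy":0,"wz":0},
    {"hand":0.6,"tx":0,"ty":0,"tz":0,"wx":0,"wy":0,"wz":0},
    {"hand":0.4,"tx":0,"ty":0,"tz":0,"wx":0,"wy":0,"wz":0},
    {"hand":0.2,"tx":0,"ty":0,"tz":0,"wx":0,"wy":0,"wz":0},
    {"hand":0,"tx":0,"ty":0,"tz":0,"wx":0,"wy":0,"wz":0},
    {"hand":0,"tx":0,"ty":0,"tz":0,"wx":0,"wy":0,"wz":0},
    {"hand":0,"tx":0,"ty":0,"tz":0,"wx":0,"wy":0,"wz":0}
  ]
}}

```text
time: 15.38
tool_pos: [530.4, -188.3, 97.2]
tcp_rot: [3.141, 0.0, -1.888]
contact_force: [0.5, -0.1, 2.3]
grip_width: 43.6
```

```bash
python3 look.py 12
```

```text
15.3833 [ 530.44027874 -188.26583794   97.23308773] 43.617815830904355 [ 0.47036435 -0.14181481  2.27411641] [ 3.14100878e+00  8.23941686e-05 -1.88783507e+00]
```

View pics/c12.png

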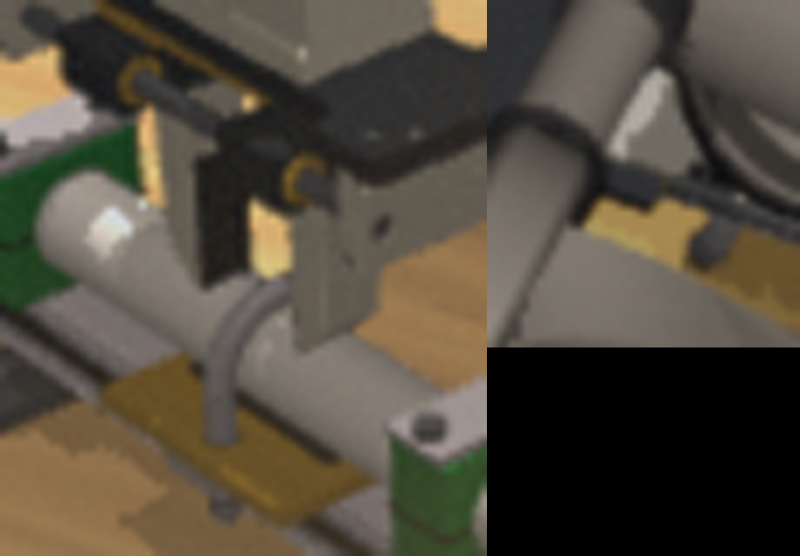

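Call:
{"name": "drive_tool", "arguments": {
  "deltas": [
    {"hand":0,"tx":0,"ty":0,"tz":-0.1,"wx":0,"wy":0,"wz":0},
    {"hand":0,"tx":0,"ty":0,"tz":-0.3,"wx":0,"wy":0,"wz":0},
    {"hand":0,"tx":0,"ty":0,"tz":-0.5,"wx":0,"wy":0,"wz":0},
    {"hand":0,"tx":0,"ty":0,"tz":-0.7,"wx":0,"wy":0,"wz":0},
    {"hand":0,"tx":0,"ty":0,"tz":-0.7,"wx":0,"wy":0,"wz":0},
    {"hand":0,"tx":0,"ty":0,"tz":-0.5,"wx":0,"wy":0,"wz":0},
    {"hand":0,"tx":0,"ty":0,"tz":-0.3,"wx":0,"wy":0,"wz":0},
    {"hand":0,"tx":0,"ty":0.8,"tz":0,"wx":0,"wy":0,"wz":0},
    {"hand":0,"tx":0,"ty":0.9,"tz":0,"wx":0,"wy":0,"wz":0},
    {"hand":0,"tx":0,"ty":0.9,"tz":0,"wx":0,"wy":0,"wz":0},
    {"hand":0,"tx":0,"ty":0.6,"tz":0,"wx":0,"wy":0,"wz":0},
    {"hand":0,"tx":0,"ty":0,"tz":0,"wx":0,"wy":0,"wz":0}
  ]
}}

```text
time: 16.48
tool_pos: [404.9, -146.5, 221.5]
tcp_rot: [3.138, 0.0, -1.888]
contact_force: [0.3, 0.2, 0.1]
grip_width: 45.9
```

```bash
python3 look.py 13; python3 - <<'E'
from h import *
ex=-18.2*np.pi/180
a=[]
for n,off,f,w in(("scene",(255,150),7,(70,80)),("top",(345,290),7,(60,50))):
    im=cv2.imread(f"pics/{n[0]}13.png"); im=cv2.resize(im[off[1]:off[1]+w[1],off[0]:off[0]+w[0]],None,fx=f,fy=f,interpolation=cv2.INTER_CUBIC)
    im2=im.copy()
    q=(proj(n,ubpts([530.6,-188.4,88],0,0,ex))-off+.5)*f-.5
    cv2.polylines(im2,[np.int32(q)],False,(0,255,0),1)
    cv2.imwrite(f"pics/f_{n}.png",np.hstack([im,im2])[:,:980] if n=="scene" else np.vstack([im,im2]))
E
```

```text
16.4833 [ 404.90291491 -146.54612394  221.50102611] 45.85107659942577 [0.33786897 0.23783016 0.14284968] [ 3.13827273e+00  3.74826360e-04 -1.88789745e+00]
```

View pics/f_scene.png

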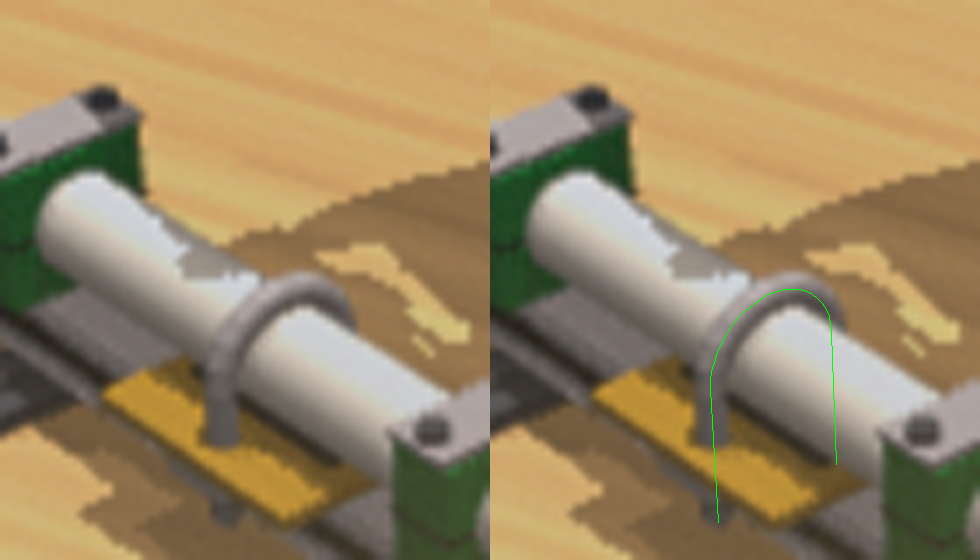

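View pics/f_top.png

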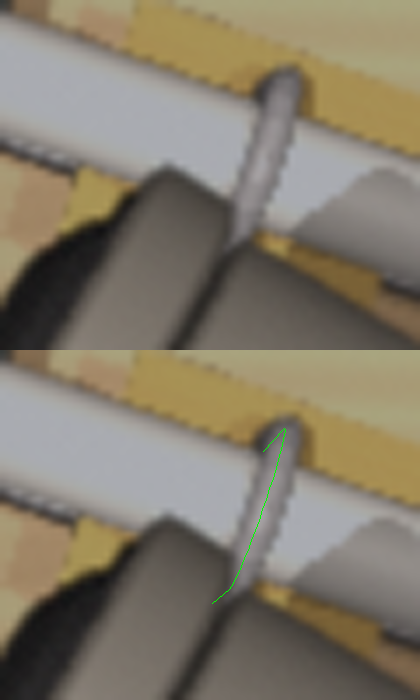

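Call:
{"name": "drive_tool", "arguments": {
  "deltas": [
    {"hand":0,"tx":-0.5,"ty":0,"tz":0,"wx":0,"wy":0,"wz":0},
    {"hand":0,"tx":-0.8,"ty":0,"tz":0,"wx":0,"wy":0,"wz":0},
    {"hand":0,"tx":-0.8,"ty":0,"tz":0,"wx":0,"wy":0,"wz":0},
    {"hand":0,"tx":-0.8,"ty":0,"tz":0,"wx":0,"wy":0,"wz":0},
    {"hand":0,"tx":-0.8,"ty":0,"tz":0,"wx":0,"wy":0,"wz":0},
    {"hand":0,"tx":-0.8,"ty":0,"tz":0,"wx":0,"wy":0,"wz":0},
    {"hand":0,"tx":-0.8,"ty":0,"tz":0,"wx":0,"wy":0,"wz":0},
    {"hand":0,"tx":-0.5,"ty":0,"tz":0,"wx":0,"wy":0,"wz":0},
    {"hand":0,"tx":0,"ty":0,"tz":0,"wx":0,"wy":0,"wz":0}
  ]
}}

```text
time: 17.33
tool_pos: [483.4, 75.3, 221.2]
tcp_rot: [-3.141, 0.001, -1.884]
contact_force: [-0.4, 0.4, -0.2]
grip_width: 45.4
```

```bash
python3 look.py 14; python3 - <<'E'
from h import *
ex=-18.2*np.pi/180
c=np.array([530.1,-188.3]); X=np.array([np.cos(ex),np.sin(ex)]);Y=np.array([-X[1],X[0]])
O=c-7.5*Y
for n,off,f,w in(("scene",(240,155),7,(115,85)),("top",(325,280),7,(110,70))):
    im=cv2.imread(f"pics/{n[0]}14.png"); im=cv2.resize(im[off[1]:off[1]+w[1],off[0]:off[0]+w[0]],None,fx=f,fy=f,interpolation=cv2.INTER_CUBIC)
    cv2.imwrite(f"pics/f2_{n}.png",im)
    Q=lambda P:np.int32((proj(n,P)-off+.5)*f-.5)
    cv2.polylines(im,[Q(ubpts([*c,88],0,0,ex))],False,(0,255,0),1)
    cv2.polylines(im,[Q([[*(O+s*Y),83] for s in(-95,95)])],False,(0,0,255),1)
    for s in(-108,108):
        cv2.polylines(im,[Q([[*(O+a*X+(s+b)*Y),99] for a,b in((-32,-13),(32,-13),(32,13),(-32,13))])],True,(255,0,0),1)
    cv2.polylines(im,[Q([[*(c+a*38*X+b*46*Y),46] for a,b in((-1,-1),(-1,1),(1,1),(1,-1))])],True,(255,0,255),1)
    cv2.imwrite(f"pics/f2o_{n}.png",im)
E
```

```text
17.3333 [483.38268656  75.2940631  221.2070465 ] 45.432777761469914 [-0.38477145  0.3899485  -0.15547983] [-3.14094934e+00  1.38412019e-03 -1.88422348e+00]
```

View pics/f2o_scene.png

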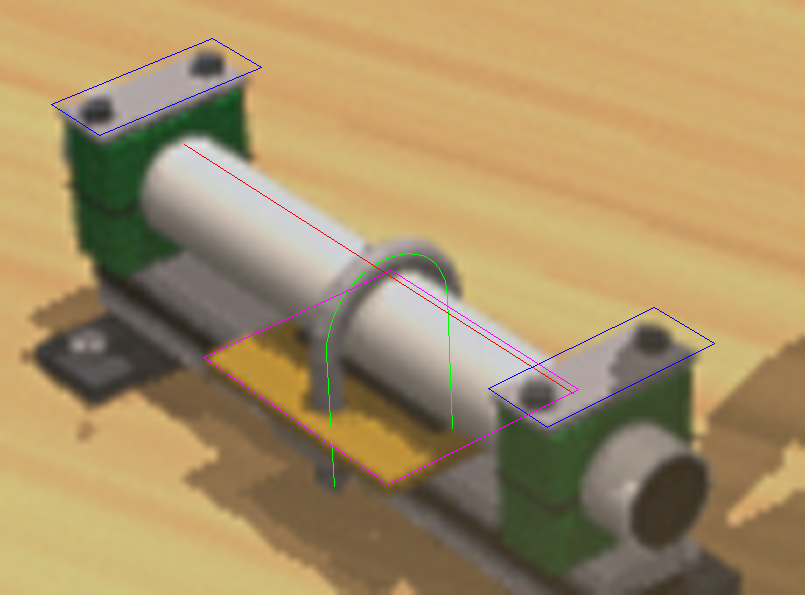

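View pics/f2o_top.png

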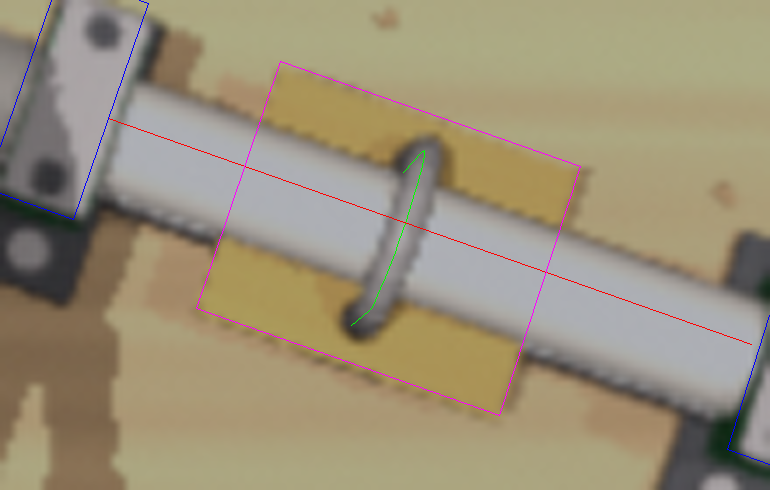

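View pics/f2_scene.png

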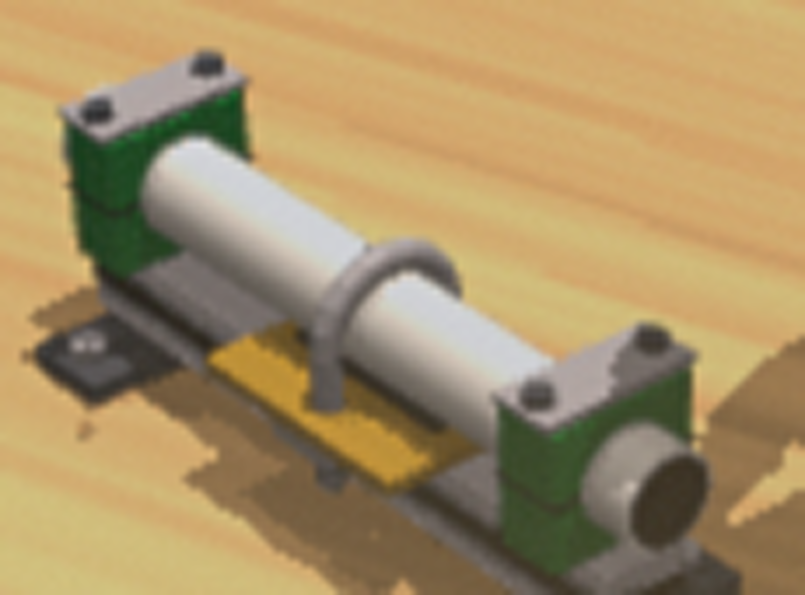

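Call:
{"name": "drive_tool", "arguments": {
  "deltas": [
    {"hand":1,"tx":0.4,"ty":-0.2,"tz":0,"wx":0,"wy":0,"wz":0},
    {"hand":1,"tx":0.7,"ty":-0.38,"tz":0,"wx":0,"wy":0,"wz":0},
    {"hand":1,"tx":0.7,"ty":-0.38,"tz":0,"wx":0,"wy":0,"wz":0},
    {"hand":1,"tx":0.7,"ty":-0.38,"tz":0,"wx":0,"wy":0,"wz":0},
    {"hand":1,"tx":0.7,"ty":-0.38,"tz":0,"wx":0,"wy":0,"wz":0},
    {"hand":1,"tx":0.7,"ty":-0.38,"tz":0,"wx":0,"wy":0,"wz":0},
    {"hand":1,"tx":0.7,"ty":-0.38,"tz":0,"wx":0,"wy":0,"wz":0},
    {"hand":1,"tx":0.7,"ty":-0.38,"tz":0,"wx":0,"wy":0,"wz":0},
    {"hand":1,"tx":0.61,"ty":-0.29,"tz":0,"wx":0,"wy":0,"wz":0},
    {"hand":1,"tx":0,"ty":0,"tz":0,"wx":0,"wy":0,"wz":0},
    {"hand":1,"tx":0,"ty":0,"tz":0,"wx":0,"wy":0,"wz":0}
  ]
}}

```text
time: 18.35
tool_pos: [526.7, -194.5, 221.0]
tcp_rot: [3.141, -0.0, -1.892]
contact_force: [0.1, 0.3, -0.1]
grip_width: 0.3
```

Call:
{"name": "drive_tool", "arguments": {
  "deltas": [
    {"hand":1,"tx":-0.175,"ty":-0.045,"tz":0.2,"wx":0,"wy":0,"wz":0},
    {"hand":1,"tx":0,"ty":0,"tz":0.5,"wx":0,"wy":0,"wz":0},
    {"hand":1,"tx":0,"ty":0,"tz":0.5,"wx":0,"wy":0,"wz":0},
    {"hand":1,"tx":0,"ty":0,"tz":0.5,"wx":0,"wy":0,"wz":0},
    {"hand":1,"tx":0,"ty":0,"tz":0.4,"wx":0,"wy":0,"wz":0},
    {"hand":1,"tx":0,"ty":0,"tz":0.3,"wx":0,"wy":0,"wz":0},
    {"hand":1,"tx":0,"ty":0,"tz":0.2,"wx":0,"wy":0,"wz":0},
    {"hand":1,"tx":0,"ty":0,"tz":0.1,"wx":0,"wy":0,"wz":0},
    {"hand":1,"tx":0,"ty":0,"tz":0,"wx":0,"wy":0,"wz":0},
    {"hand":1,"tx":0,"ty":0,"tz":0,"wx":0,"wy":0,"wz":0}
  ]
}}

```text
time: 19.18
tool_pos: [531.5, -185.5, 113.9]
tcp_rot: [-3.141, -0.0, -1.887]
contact_force: [0.5, -0.4, 0.3]
grip_width: 0.5
```

Call:
{"name": "drive_tool", "arguments": {
  "deltas": [
    {"hand":1,"tx":0.075,"ty":0,"tz":0.05,"wx":0,"wy":0,"wz":0},
    {"hand":1,"tx":0,"ty":0,"tz":0.05,"wx":0,"wy":0,"wz":0},
    {"hand":1,"tx":0,"ty":0,"tz":0,"wx":0,"wy":0,"wz":0},
    {"hand":1,"tx":0,"ty":0,"tz":0,"wx":0,"wy":0,"wz":0}
  ]
}}

```text
time: 19.52
tool_pos: [530.3, -188.9, 109.7]
tcp_rot: [-3.141, -0.0, -1.888]
contact_force: [0.5, -0.9, -0.1]
grip_width: 0.4
```

Call:
{"name": "drive_tool", "arguments": {
  "deltas": [
    {"hand":1,"tx":0,"ty":0,"tz":0.02,"wx":0,"wy":0,"wz":0},
    {"hand":1,"tx":0,"ty":0,"tz":0,"wx":0,"wy":0,"wz":0}
  ]
}}

```text
time: 19.68
tool_pos: [530.3, -188.8, 108.7]
tcp_rot: [-3.141, -0.0, -1.888]
contact_force: [0.3, -0.1, 0.0]
grip_width: 0.4
```

Call:
{"name": "drive_tool", "arguments": {
  "deltas": [
    {"hand":1,"tx":0,"ty":0,"tz":0.02,"wx":0,"wy":0,"wz":0},
    {"hand":1,"tx":0,"ty":0,"tz":0,"wx":0,"wy":0,"wz":0}
  ]
}}

```text
time: 19.85
tool_pos: [530.2, -188.7, 107.8]
tcp_rot: [3.141, -0.0, -1.888]
contact_force: [0.8, -0.1, 0.3]
grip_width: 0.8
```

Call:
{"name": "drive_tool", "arguments": {
  "deltas": [
    {"hand":1,"tx":0,"ty":0,"tz":0.015,"wx":0,"wy":0,"wz":0},
    {"hand":1,"tx":0,"ty":0,"tz":0,"wx":0,"wy":0,"wz":0}
  ]
}}

```text
time: 20.02
tool_pos: [530.4, -188.7, 107.4]
tcp_rot: [-3.141, -0.0, -1.888]
contact_force: [-0.8, -0.1, 0.9]
grip_width: 0.5
```

Call:
{"name": "drive_tool", "arguments": {
  "deltas": [
    {"hand":1,"tx":0,"ty":0,"tz":0.01,"wx":0,"wy":0,"wz":0},
    {"hand":1,"tx":0,"ty":0,"tz":0,"wx":0,"wy":0,"wz":0}
  ]
}}

```text
time: 20.18
tool_pos: [530.4, -188.7, 107.2]
tcp_rot: [-3.141, -0.0, -1.888]
contact_force: [-0.9, 0.3, 3.8]
grip_width: 0.5
```

Call:
{"name": "drive_tool", "arguments": {
  "deltas": [
    {"hand":1,"tx":0,"ty":0,"tz":0.015,"wx":0,"wy":0,"wz":0},
    {"hand":1,"tx":0,"ty":0,"tz":0,"wx":0,"wy":0,"wz":0}
  ]
}}

```text
time: 20.35
tool_pos: [530.4, -188.8, 107.1]
tcp_rot: [-3.141, -0.0, -1.888]
contact_force: [-1.2, 1.0, 7.7]
grip_width: 0.6
```

Call:
{"name": "drive_tool", "arguments": {
  "deltas": [
    {"hand":1,"tx":0,"ty":0,"tz":0.015,"wx":0,"wy":0,"wz":0},
    {"hand":1,"tx":0,"ty":0,"tz":0,"wx":0,"wy":0,"wz":0}
  ]
}}

```text
time: 20.52
tool_pos: [530.5, -188.8, 106.9]
tcp_rot: [-3.14, -0.0, -1.888]
contact_force: [-3.3, 1.3, 10.2]
grip_width: 0.2
```

Call:
{"name": "drive_tool", "arguments": {
  "deltas": [
    {"hand":1,"tx":0,"ty":0,"tz":-0.1,"wx":0,"wy":0,"wz":0},
    {"hand":1,"tx":0,"ty":0,"tz":-0.3,"wx":0,"wy":0,"wz":0},
    {"hand":1,"tx":0,"ty":0,"tz":-0.6,"wx":0,"wy":0,"wz":0},
    {"hand":1,"tx":0,"ty":0,"tz":-0.7,"wx":0,"wy":0,"wz":0},
    {"hand":1,"tx":0,"ty":0,"tz":-0.7,"wx":0,"wy":0,"wz":0},
    {"hand":1,"tx":0,"ty":0,"tz":-0.4,"wx":0,"wy":0,"wz":0},
    {"hand":1,"tx":-0.4,"ty":0.4,"tz":0,"wx":0,"wy":0,"wz":0},
    {"hand":1,"tx":-0.7,"ty":0.4,"tz":0,"wx":0,"wy":0,"wz":0},
    {"hand":1,"tx":-0.7,"ty":0.4,"tz":0,"wx":0,"wy":0,"wz":0},
    {"hand":1,"tx":-0.7,"ty":0.4,"tz":0,"wx":0,"wy":0,"wz":0},
    {"hand":1,"tx":-0.7,"ty":0.4,"tz":0,"wx":0,"wy":0,"wz":0},
    {"hand":1,"tx":-0.7,"ty":0.4,"tz":0,"wx":0,"wy":0,"wz":0},
    {"hand":1,"tx":-0.4,"ty":0.2,"tz":0,"wx":0,"wy":0,"wz":0},
    {"hand":1,"tx":0,"ty":0,"tz":0,"wx":0,"wy":0,"wz":0}
  ]
}}

```text
time: 21.68
tool_pos: [484.1, 10.2, 217.7]
tcp_rot: [3.141, 0.001, -1.884]
contact_force: [-0.9, -0.0, 0.1]
grip_width: 0.2
```

```bash
python3 look.py 15; python3 - <<'E'
import cv2,numpy as np
s=cv2.imread("pics/s15.png")[155:240,240:355];t=cv2.imread("pics/t15.png")[280:350,325:435]
o=np.zeros((155*5,115*5,3),np.uint8);o[:425]=cv2.resize(s,None,fx=5,fy=5,interpolation=cv2.INTER_CUBIC);o[425:,:550]=cv2.resize(t,None,fx=5,fy=5,interpolation=cv2.INTER_CUBIC)
cv2.imwrite("pics/f15.png",cv2.resize(o,None,fx=.77,fy=.77))
E
```

```text
21.6833 [484.13355015  10.2370462  217.6958234 ] 0.18160298176836537 [-0.88591798 -0.03766692  0.06958583] [ 3.14075615e+00  7.42729466e-04 -1.88437258e+00]
```

View pics/f15.png

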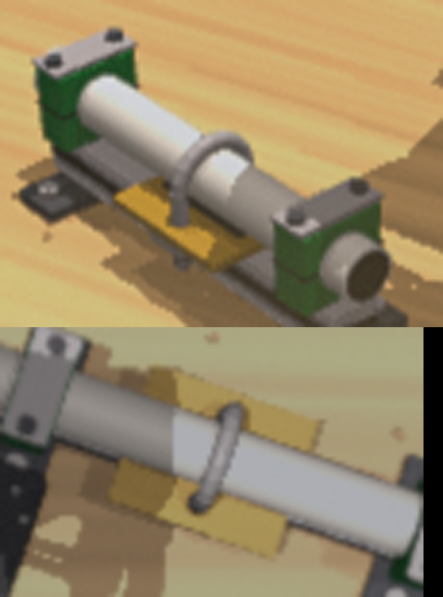

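View pics/s15.png

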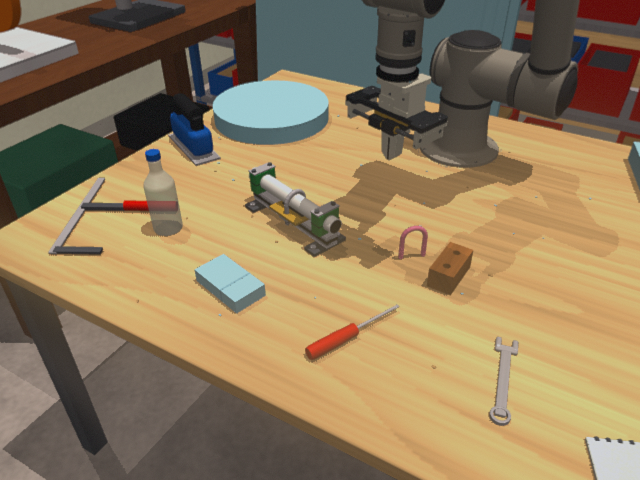

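The U-bolt stands square across the tube at about (295,200) in the scene view, with its legs through the plate. The block is empty, the other things on the bench are unmoved and the arm is clear.

```bash
python3 -c "
from plant import *
print(close_job())"
```

```text
the job is handed in; nothing more can be done
None
```

The U-bolt is fitted over the tube with both legs through the plate's holes and pressed home. I handed the job in at about 22 s, with the arm clear.

**What I did:** I lifted the U-bolt from the block by its bend and lowered it over the tube. Both legs entered the holes on the first try, with no force felt. I then pressed down in steps of 1 mm or less, through the spring retainers, and stopped when the force climbed sharply.

**Checks:**
- **Height while pressing:** hard contact came within about 0.2 mm of the height worked out for home. The strongest reading was 13 N, well under the 40 N limit.
- **Second check from above:** after releasing, I touched the crown with closed fingertips at up to 10 N. It read about 93 mm above the bench, which is the home height.
- **Final pictures:** the U-bolt stands square, with no visible gap between bend and tube and both legs in the plate. The bystanders are where they started.

**What disagreed:**
- **Scene camera:** its overlay put the U-bolt 1–2 mm higher than the model. I put this down to camera calibration, because both touch checks gave the home height.
- **Retainer push:** it felt like 3 to 6 N, slightly below the stated 6 to 12 N.
- **Fingertips at release:** as I let go, the tips sat nearly at the tube's top and the sensor read about 2 N. They may have rested lightly on the tube for a moment.

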